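# Put the powder jars under vacuum

### The job

Put the reagents away: stand the squat powder jars upright on the plate inside the vacuum desiccator, and stand the slim liquid bottles upright in the grey tray. Once all the jars are in, set the domed lid gently on the desiccator so that it sits level and properly down inside the lip of the rim, let go of it, and then draw the vacuum with at least three full strokes of the hand pump, squeezing its trigger right home and letting it come all the way back each time. There may be fewer jars and bottles on some days; leave everything else on the bench where it is.

Things in the scene. Friction and masses are not known exactly. Their poses are not given: they have to be found in the camera images.
- station: Fixed vacuum station; origin on the bench under the centre of the desiccator base, z up. The base is a white round open pot: inner radius 80 mm, outer 86 mm, with a flange of radius 103 mm at the top. Beside it, towards -y, a hand pump is clamped on its side: barrel of radius 20 mm along y (x 30, y -150 to -292, axis z 100 mm), dial on its +x side, grip and trigger standing out level towards -x.
- plate (a point): Centre of the top face of the perforated plate in the desiccator base, 35 mm above the bench; jars stand on it within 80 mm of this centre. Axes as the station's.
- rim (a point): Centre of the desiccator's flat flange face, 105 mm above the bench: the centre of the lid's underside belongs here. A raised outer lip, 7 mm high, inner radius 99.5 mm, rings the flange and leaves the lid 3.5 mm of play all round. Axes as the station's.
- pump_grip (a point): Middle of the pump's fixed grip, 100 mm above the bench, axes as the station's. A bar along x, 22 mm thick (y), 30 mm high, ending 34 mm beyond this point towards -x. The released trigger lies 44 mm away on its +y side; over both, outside to outside, it is 60 mm released, about 41 mm fully squeezed. Free room above and round both.
- trigger_pad (a point): Middle of the trigger lever, 65 mm from its hinge, facing the middle of the fixed grip, 100 mm above the bench; moves with the lever, a black bar 10 mm thick and 24 mm high that points from the barrel towards the station's -x.
- trigger (a joint): Angle of the sprung trigger lever about its upright hinge: 0 rad released, 0.30 rad at its stop (fully squeezed), where its middle has moved 19 mm towards the fixed grip. The spring asks about 9 N at the middle of the lever to start and 15 N at the stop, and brings the lever back to 0 by itself.
- lid: Loose desiccator lid: a pale translucent dome on a pale round flange of radius 96 mm, 10 mm thick, with an upright black cylindrical knob on top; 101 mm tall over all, about 0.3 to 0.46 kg. Origin at the centre of its flat underside, z up. At the start it lies the right way up on the bench.
- lid_knob (a point): Grip point on the axis of the lid's knob, 85 mm above the lid's underside. The knob is 30 mm in diameter and reaches from 60 mm (top of the dome) to 101 mm above the underside.
- tray: Fixed open grey tray for the liquid bottles, 100 mm (x) by 180 mm (y) outside, walls 5 mm thick, 30 mm high, floor 5 mm thick. Origin under its centre, z up.
- tray_floor (a point): Centre of the tray's inner floor (90 by 170 mm), 5 mm above the bench. Axes as the tray's.
- jar_1: Squat wide-mouth powder jar of plain white plastic, a drum 50 mm in diameter and 58 mm tall (ribbed screw cap 18 mm high at the top, 50 mm wide; body 48 mm wide). Origin at the centre of its underside, z up. About 0.06 to 0.13 kg. May be absent (None).
- jar_2: Squat wide-mouth powder jar of plain white plastic, a drum 50 mm in diameter and 58 mm tall (ribbed screw cap 18 mm high at the top, 50 mm wide; body 48 mm wide). Origin at the centre of its underside, z up. About 0.06 to 0.13 kg. May be absent (None).
- jar_3: Squat wide-mouth powder jar of plain white plastic, a drum 50 mm in diameter and 58 mm tall (ribbed screw cap 18 mm high at the top, 50 mm wide; body 48 mm wide). Origin at the centre of its underside, z up. About 0.06 to 0.13 kg. May be absent (None).
- bottle_1: Slim narrow-necked liquid bottle of plain white plastic: body 38 mm in diameter up to 58 mm, then a shoulder and a narrow capped neck 27 mm wide, 92 mm tall over all. Origin at the centre of its underside, z up. About 0.05 to 0.1 kg. May be absent (None).
- bottle_2: Slim narrow-necked liquid bottle of plain white plastic: body 38 mm in diameter up to 58 mm, then a shoulder and a narrow capped neck 27 mm wide, 92 mm tall over all. Origin at the centre of its underside, z up. About 0.05 to 0.1 kg. May be absent (None).
- bottle_3: Slim narrow-necked liquid bottle of plain white plastic: body 38 mm in diameter up to 58 mm, then a shoulder and a narrow capped neck 27 mm wide, 92 mm tall over all. Origin at the centre of its underside, z up. About 0.05 to 0.1 kg. May be absent (None).
- timer: Small white bench timer, a flat square 50 x 50 x 16 mm, lying among the jars and bottles. Origin at the centre of its underside. Bystander: not part of the job, leave it where it is.
- marker: Black marker pen, 135 mm long, 14 mm thick, lying on the bench. Origin on the bench under its middle, long along x. Bystander: not part of the job, leave it where it is.
- pipette_a: Pipette lying on its side, about 255 mm long, 46 mm wide, 28 mm high, to the left of the lid. Origin on the bench under the middle of its body, long along x. Bystander: not part of the job, leave it where it is.
- pipette_b: Pipette lying on its side, about 255 mm long, 46 mm wide, 28 mm high, to the right of the pump. Origin on the bench under the middle of its body, long along x. Bystander: not part of the job, leave it where it is.
- cup: Open paper cup, 78 mm wide at the mouth, 92 mm tall, to the left of the tray. Origin at the centre of its underside. Bystander: not part of the job, leave it where it is.

How it is judged:
By the outcome, as a careful person would: the job done as asked, in the order asked, and still so for the second after the job is handed in, with the robot touching nothing.
Of jar_1, jar_2, jar_3 only 2 to 3 are there at a start; the rules pass over those that are not, and their reading is None.
Of bottle_1, bottle_2, bottle_3 only 2 to 3 are there at a start; the rules pass over those that are not, and their reading is None.
At some moment in a run one of jar_1, jar_2, jar_3 may be knocked a few centimetres aside while the robot is not near it.
It also fails if it takes over 210 s, if anything falls off the work surface, if the arm or the gripper's body presses on something with over 40 N, if the wrist force passes 120 N, or if a joint passes its speed limit or range.

### The arm

A 6-joint arm with a two-finger parallel gripper is mounted at the origin on the work surface. World frame = base frame: x ahead of the robot, y to its left, z up, the work surface at z = 0. Lengths are in m, angles in rad, forces in N, time in s.
With the tool pointing down it reaches from about 0.275 to 0.725 m from the base axis. Payload 15.9 kg.
Tool frame: the origin (TCP) lies at the very end of the fingers, on their centre line; the grasp point (between the pads) lies 19 mm behind it; z points along the fingers, y is the line along which they close (so a half turn about z gives the same grasp; the last joint's range is limited). The gripper opens to 85 mm and grips with 20 to 120 N. Pads are 22 mm wide; open, the fingers measure 114 mm over their backs; the gripper's body (76 mm by 85 mm) begins 54 mm behind the grasp point. The pads swing forward as they close: fully open they stand 13 mm farther back than shut.
Start: joints at [-1.255, 0.213, -0.034, 1.323, 0, 1.571], TCP at [0.155, -0.475, 0.231] pointing down, gripper open.
Joint ranges: [-2.98, 2.98], [-0.74, 1.72], [-1.14, 1.35], [-2.1, 2.04], [-1.57, 1.44], [-3.14, 3.14]. Speed limits (rad/s): [1.89, 1.89, 2.39, 2.57, 3.14, 3.14].

### API

Orientations are given as a 3x3 rotation matrix whose columns are the frame's x, y, z axes.
In Python, from cell import ctrl, vision gives the robot as it stands.
- The arm moves only by the tool drive_tool, never from a script. Its argument "rows" is a list that holds one entry, the list of rows, each a list of 7 numbers: the shift along the tool's x, y, z each as a share of 0.3 m, from -1 to 1, then the turn, a rotation vector about the tool's x, y, z each as a share of 0.12 rad, from -1 to 1, then the closure, from 0 (fully open) to 1 (shut). A call has 1 to 12 rows; each row shifts and turns the commanded pose from where the row before left it, along the tool's axes as they then stand; what a row does not reach is not made up. A row lasts 1/12 s, in which the tool goes at most 41.7 mm and 7.16 degrees, less where a joint would pass 70% of its speed; a pose out of reach is approached as far as the arm can. A call with a number of a shift or a turn outside -1 to 1 is refused whole. A call with a gripper value outside its range is refused whole. The fingers move at their own pace and stop on an object; "force" is the grip in N (left out, the last holds). Time passes only in rows, so rows that do not move let the fingers close. It gives the time, the measured TCP pose, the force, the opening and the grip force at its end, in the units of the state.
- ctrl.sense(): the state, without advancing time (a new reading comes with each control period).
- vision.get_image(name): name is "scene" or "top" or "wrist"; returns the picture (480x640x3 uint8, blue, green, red); there is no depth.
- vision.camera_info(name): a dict with "camera_matrix" (3x3 intrinsics, pixels), "R" (3x3) and "t" (3): a world point X has camera coordinates R X + t; the wrist camera has in their place "tool_from_camera" (4x4, takes a point from camera to tool coordinates, whose origin is the TCP and whose axes are the flange's). Camera axes: x right, y down, z forward; pixel columns grow to the right and rows downward; lengths in m; the calibration is good to about 2 mm. A picture is of the moment at which its call begins: read the wrist's pose just before it. camera_info takes no time and is no camera call.
- ctrl.job_done(): hands the job in; it is judged then, once.
The state is a dict: "t": time; "q": joint angles; "dq": joint speeds; "joint_efforts": joint torques, N m; "ee_pos": TCP position; "eef_rot": TCP orientation; "force": force on the tool from outside, world axes, zero at the start; "ft_torque": the same for the moment, N m; "gripper_width": finger opening in m; "gripper_force": force on a finger pad.
Only numpy, scipy, OpenCV 4.12 (cv2) and the standard library are available. Lean on these libraries where they do the work, as an engineer would, in place of code of your own. Each camera call takes 0.05 s, during which the arm holds its last target. There are 200 camera calls.

## Working session

There is one attempt and no reset: what is moved stays moved. The work goes in short steps, Python scripts to look and compute and a tool call to move; the robot and the scene stay as the last step left them, time stands still between calls to the robot, and variables do not carry over. Pictures are saved under pics/ and viewed, at most 14 in all, crops included, and the job is handed in when it is done.

Besides the shell and the picture viewer there is one more tool, called after "Call:" in YAML: its name, and indented under it one key for each argument. drive_tool: Moves the arm, as the interface text tells. Shift numbers are shares of 0.3 m and turn numbers shares of 0.12 rad, none past 1 either way. Its arguments: {"type":"object","properties":{"rows":{"type":"array","items":{"type":"array","items":{"type":"array","items":{"type":"number","minimum":-1,"maximum":1}}}},"force":{"type":"number"}},"required":["rows"]}

```bash
ls; mkdir -p pics; python3 - <<'E'
from cell import ctrl, vision
import cv2, numpy as np
s=ctrl.sense(); print(s['t'],s['ee_pos'],np.round(s['eef_rot'],3).tolist())
for n in ['scene','top']:
    im=vision.get_image(n); cv2.imwrite(f'pics/{n}0.png',im)
    c=vision.camera_info(n); print(n,{k:np.round(v,4).tolist() for k,v in c.items()})
c=vision.camera_info('wrist'); print({k:np.round(v,4).tolist() for k,v in c.items()})
E
```

```text
pics
0.0 [ 0.15516497 -0.47493092  0.23080892] [[0.951, 0.311, -0.0], [0.311, -0.951, 0.001], [-0.0, -0.001, -1.0]]
scene {'camera_matrix': [[495.3341, 0.0, 324.7654], [0.0, 495.3341, 239.5065], [0.0, 0.0, 1.0]], 'R': [[0.5245, 0.8513, 0.0105], [0.6322, -0.3812, -0.6746], [-0.5703, 0.3605, -0.7381]], 't': [-0.2634, -0.2751, 1.5308]}
top {'camera_matrix': [[524.7403, 0.0, 319.3058], [0.0, 524.7403, 238.3293], [0.0, 0.0, 1.0]], 'R': [[0.0148, -0.9999, -0.0041], [-0.9978, -0.0145, -0.0652], [0.0651, 0.0051, -0.9979]], 't': [-0.0058, 0.5375, 1.5973]}
{'camera_matrix': [[427.5766, 0.0, 323.0198], [0.0, 427.5766, 237.8271], [0.0, 0.0, 1.0]], 'tool_from_camera': [[0.0002, -0.9547, -0.2976, 0.0772], [1.0, 0.0001, 0.0003, 0.0002], [-0.0003, -0.2976, 0.9547, -0.1416], [0.0, 0.0, 0.0, 1.0]]}
```

View pics/top0.png

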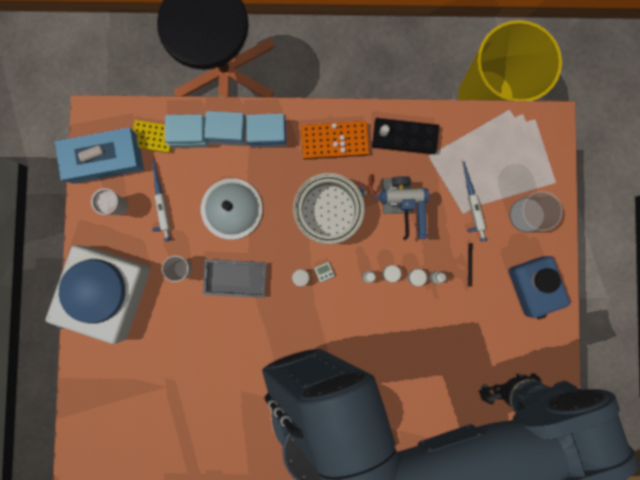

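View pics/scene0.png

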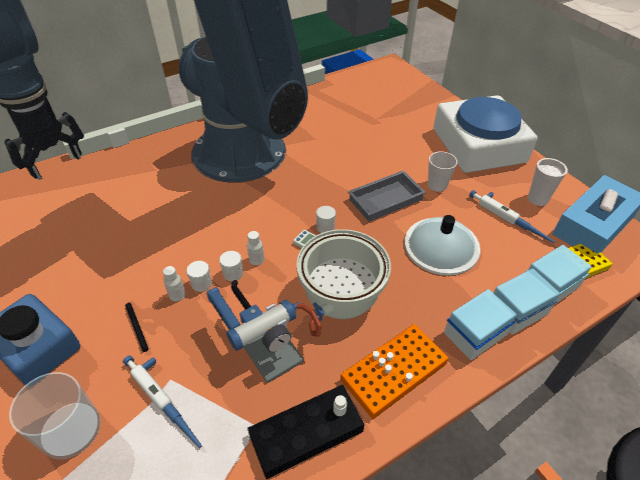

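The top view shows jars at about (301,278), (393,273) and (418,277), and bottles at (370,277) and (440,277). The timer is at (323,271), the tray at (236,279), the lid knob at (227,206), the pot at (329,208), the pump trigger at (407,225) and the grip at (422,222). The scene view agrees, with 3 jars and 2 bottles.

```bash
cat > h.py <<'E'
from cell import ctrl, vision
import cv2, numpy as np
def cam(n):
    c=vision.camera_info(n); K=np.array(c['camera_matrix'])
    if n!='wrist': R=np.array(c['R']); return K,R,np.array(c['t'])
    s=ctrl.sense(); T=np.eye(4); T[:3,:3]=s['eef_rot']; T[:3,3]=s['ee_pos']
    M=np.linalg.inv(T@np.array(c['tool_from_camera'])); return K,M[:3,:3],M[:3,3]
def cast(C,uv,z):
    K,R,t=C; o=-R.T@t; d=R.T@np.linalg.inv(K)@np.array([uv[0],uv[1],1.]); return o+d*(z-o[2])/d[2]
def proj(C,X):
    K,R,t=C; p=K@(R@np.array(X)+t); return p[:2]/p[2]
def blobs(im,lo,hi,amin,roi=None):
    m=cv2.inRange(cv2.cvtColor(im,cv2.COLOR_BGR2HSV),lo,hi)
    if roi: k=np.zeros_like(m); x0,y0,x1,y1=roi; k[y0:y1,x0:x1]=1; m*=k
    n,l,st,ce=cv2.connectedComponentsWithStats(m)
    return [(ce[i],st[i],(l==i)) for i in range(1,n) if st[i,4]>=amin]
def delta(target,yaw=None):
    "remaining shift in tool axes, in shares of .3; and tool yaw"
    s=ctrl.sense(); R=np.array(s['eef_rot'])
    d=R.T@(np.array(target)-s['ee_pos'])/.3
    y=np.degrees(np.arctan2(R[1,0],R[0,0]))
    print('t',round(s['t'],2),'pos',np.round(s['ee_pos'],4),'d',np.round(d,3),'xaxis yaw',round(y,1),'w',round(s['gripper_width'],4))
E
python3 - <<'E'
from h import *
im=vision.get_image('top'); C=cam('top')
print('white')
for c,st,_ in blobs(im,(0,0,120),(180,70,255),40,(190,160,480,310)):
    print(np.round(c,1),st.tolist(),[np.round(cast(C,c,z),3)[:2].tolist() for z in (.03,.046)])
print('dark/grey tray')
for c,st,m in blobs(im,(0,0,0),(180,90,119),60,(190,160,480,310)):
    r=cv2.minAreaRect(np.argwhere(m)[:,::-1].astype(np.float32))
    print(np.round(c,1),st.tolist(),np.round(r[0],1),np.round(r[1],1),round(r[2],1),[np.round(cast(C,r[0],z),3)[:2].tolist() for z in (0,.03,.1)])
a=cv2.resize(im[160:310,190:460],None,fx=2.9,fy=2.9,interpolation=cv2.INTER_CUBIC); cv2.imwrite('pics/c1.png',a)
E
```

```text
white
[461.5 183.6] [431, 160, 49, 72, 1692] [[0.712, -0.432], [0.709, -0.428]]
[331.8 209.6] [294, 173, 71, 71, 2932] [[0.625, -0.035], [0.623, -0.035]]
[228.7 209.3] [200, 178, 63, 62, 2504] [[0.622, 0.281], [0.62, 0.278]]
[404.  194.9] [387, 187, 37, 18, 364] [[0.674, -0.256], [0.672, -0.253]]
[323.9 272. ] [314, 262, 20, 20, 226] [[0.434, -0.014], [0.434, -0.014]]
[391.7 273.2] [383, 265, 18, 17, 247] [[0.434, -0.22], [0.434, -0.217]]
[300.1 277.4] [292, 269, 17, 17, 230] [[0.417, 0.059], [0.417, 0.058]]
[417.3 277. ] [408, 269, 19, 17, 263] [[0.423, -0.297], [0.423, -0.294]]
[368.6 276.5] [362, 271, 14, 12, 130] [[0.423, -0.149], [0.423, -0.148]]
[438.3 277.5] [432, 271, 14, 13, 132] [[0.423, -0.361], [0.423, -0.357]]
dark/grey tray
[467.7 179.4] [463, 162, 12, 34, 111] [467.5 178.1] [33.5  6.8] 76.0 [[0.734, -0.459], [0.729, -0.451], [0.716, -0.431]]
[325.1 207.7] [295, 177, 66, 64, 329] [327.8 208.2] [63.6 62.9] 45.0 [[0.633, -0.023], [0.629, -0.023], [0.621, -0.022]]
[402.1 199.5] [373, 176, 57, 63, 973] [400.6 206.5] [56.  61.2] 3.0 [[0.642, -0.25], [0.638, -0.245], [0.629, -0.235]]
[316.  202.4] [302, 182, 52, 52, 663] [323.4 203.8] [40.2 52.7] 42.2 [[0.647, -0.009], [0.643, -0.009], [0.634, -0.009]]
[248.2 204.5] [227, 184, 31, 49, 403] [244.5 205.4] [48.8 25.8] 78.0 [[0.638, 0.237], [0.634, 0.233], [0.626, 0.222]]
[227.  205.3] [221, 200, 13, 12, 115] [227.  205.5] [12.  10.6] 45.0 [[0.637, 0.292], [0.634, 0.287], [0.625, 0.274]]
[469.6 264.9] [469, 245, 3, 40, 78] [469.6 264.5] [ 2. 39.] 1.6 [[0.464, -0.464], [0.464, -0.456], [0.462, -0.436]]
[234.5 277.7] [203, 259, 64, 39, 2183] [234.1 277.7] [63.  35.3] 3.6 [[0.413, 0.264], [0.413, 0.259], [0.414, 0.248]]
```

View pics/c1.png

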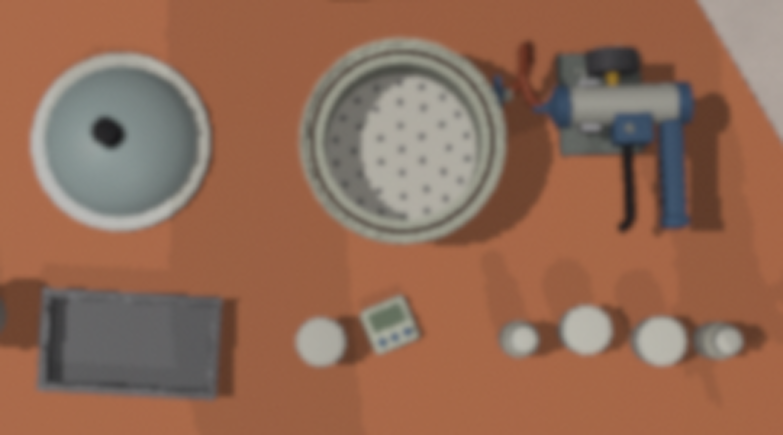

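The crop shows 3 jars and 2 bottles upright. The tray, lid, pot and pump are all roughly aligned with the world axes. I'll start by turning the tool so it closes along world x, then hover over the jar near (0.423,-0.296).

Call:
drive_tool:
  rows:
    - [[0,0,0,0,0,-1,0],[0,0,0,0,0,-1,0],[0,0,0,0,0,-1,0],[0,0,0,0,0,-1,0],[0,0,0,0,0,-1,0],[0,0,0,0,0,-1,0],[0,0,0,0,0,-1,0],[0,0,0,0,0,-1,0],[0,0,0,0,0,-1,0],[0,0,0,0,0,-1,0],[0,0,0,0,0,-0.47,0],[0,0,0,0,0,0,0]]
  force: 30

```text
t: 1.15
ee_pos: [0.1552, -0.4751, 0.2311]
eef_rot: [[-0.004, 1.0, -0.0], [1.0, 0.004, 0.0], [0.0, -0.0, -1.0]]
force: [-0.2, 0.6, 0.1]
gripper_width: 0.0855
gripper_force: 0.0
```

Call:
drive_tool:
  rows:
    - [[0.066,0.099,0.03,0,0,0,0],[0.066,0.099,0.03,0,0,0,0],[0.066,0.099,0.03,0,0,0,0],[0.066,0.099,0.03,0,0,0,0],[0.066,0.099,0.03,0,0,0,0],[0.066,0.099,0.03,0,0,0,0],[0.066,0.099,0.03,0,0,0,0],[0.066,0.099,0.03,0,0,0,0],[0.066,0.099,0.03,0,0,0,0],[0,0,0,0,0,0,0],[0,0,0,0,0,0,0]]

```text
t: 2.07
ee_pos: [0.4231, -0.2953, 0.1495]
eef_rot: [[-0.002, 1.0, -0.001], [1.0, 0.002, 0.001], [0.001, -0.001, -1.0]]
force: [-0.4, 0.8, 0.3]
gripper_width: 0.0851
gripper_force: 0.0
```

```bash
python3 - <<'E'
from h import *
print(ctrl.sense()['q'])
delta([.423,-.296,.026])
im=vision.get_image('wrist'); cv2.imwrite('pics/w1.png',im)
E
```

```text
[-6.09350657e-01  2.76166881e-01 -1.60869398e-01  1.13525104e+00
 -1.03136099e-05  9.59417358e-01]
t 2.07 pos [ 0.4231 -0.2953  0.1495] d [-0.003  0.     0.412] xaxis yaw 90.1 w 0.0851
```

View pics/w1.png

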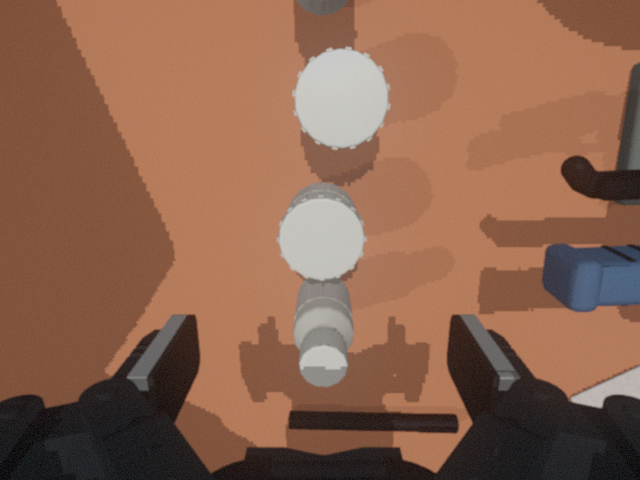

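The wrist view shows a jar cap at (322,238), another jar at (341,98), and a bottle cap at (324,365) that appears between the fingers. I'll cast these pixels to get positions.

```bash
python3 - <<'E'
from h import *
C=cam('wrist')
for uv,z in (((322,238),.058),((341,98),.058),((324,365),.092)): print(cast(C,uv,z))
print(proj(C,[.4231,-.2953,.1495]),proj(C,[.423,-.296,.058]))
E
```

```text
[ 0.42291501 -0.29294579  0.058     ]
[ 0.43274098 -0.21676044  0.058     ]
[ 0.42411749 -0.35404244  0.092     ]
[321.83399201 317.85110938] [322.14502906 243.07459537]
```

Call:
drive_tool:
  rows:
    - [[0.008,0,0.1,0,0,0,0],[0,0,0.1,0,0,0,0],[0,0,0.1,0,0,0,0],[0,0,0.06,0,0,0,0],[0,0,0.05,0,0,0,0],[0,0,0,0,0,0,0],[0,0,0,0,0,0,1],[0,0,0,0,0,0,1],[0,0,0,0,0,0,1],[0,0,0,0,0,0,1],[0,0,0,0,0,0,1],[0,0,0,0,0,0,1]]

```text
t: 3.12
ee_pos: [0.4229, -0.2951, 0.0288]
eef_rot: [[-0.001, 1.0, 0.002], [1.0, 0.001, -0.002], [-0.002, 0.002, -1.0]]
force: [-2.9, 0.0, 8.0]
gripper_width: 0.0493
gripper_force: 29.7
```

Call:
drive_tool:
  rows:
    - [[0,0,0,0,0,0,1],[0,0,0,0,0,0,1],[0,0,-0.05,0,0,0,1],[0,0,-0.1,0,0,0,1],[0,0,-0.12,0,0,0,1],[0,0,-0.12,0,0,0,1],[0,0,-0.12,0,0,0,1],[0,0,-0.06,0,0,0,1],[0,0,0,0,0,0,1]]

```text
t: 3.87
ee_pos: [0.4241, -0.2956, 0.2036]
eef_rot: [[-0.001, 1.0, 0.006], [1.0, 0.001, -0.004], [-0.004, 0.006, -1.0]]
force: [0.5, 0.1, -1.2]
gripper_width: 0.0494
gripper_force: 31.5
```

```bash
python3 - <<'E'
from h import *
delta([.622,-.026+.042,.20])
im=vision.get_image('top'); C=cam('top')
P=cast(C,(329.5,208.5),.11); print('rim bbox centre',P)
g=cv2.cvtColor(im,cv2.COLOR_BGR2HSV)
# outer lip: non-orange region ellipse fit
m=(cv2.inRange(g,(0,0,0),(180,110,255)))[165:252,285:370]
cn=max(cv2.findContours(m,0,1)[0],key=cv2.contourArea)
e=cv2.fitEllipse(cn); print(e); print(cast(C,(e[0][0]+285,e[0][1]+165),.11))
E
```

```text
t 3.87 pos [ 0.4241 -0.2956  0.2036] d [1.038 0.661 0.012] xaxis yaw 90.1 w 0.0494
rim bbox centre [ 0.61893158 -0.02683143  0.11      ]
((44.08807373046875, 42.93392562866211), (71.01358795166016, 73.49851989746094), 65.27728271484375)
[ 0.62057218 -0.02560989  0.11      ]
```

Call:
drive_tool:
  rows:
    - [[0.104,0.065,0,0,0,0,1],[0.104,0.065,0,0,0,0,1],[0.104,0.065,0,0,0,0,1],[0.104,0.065,0,0,0,0,1],[0.104,0.065,0,0,0,0,1],[0.104,0.065,0,0,0,0,1],[0.104,0.065,0,0,0,0,1],[0.104,0.065,0,0,0,0,1],[0.104,0.065,0,0,0,0,1],[0.104,0.065,0,0,0,0,1],[0,0,0,0,0,0,1],[0,0,0,0,0,0,1]]

```text
t: 4.92
ee_pos: [0.6169, 0.0196, 0.1968]
eef_rot: [[-0.004, 1.0, -0.002], [1.0, 0.004, -0.0], [-0.0, -0.002, -1.0]]
force: [-0.2, -1.1, -1.1]
gripper_width: 0.0487
gripper_force: 31.6
```

```bash
python3 - <<'E'
from h import *
delta([.620,.016,.066])
im=vision.get_image('wrist'); cv2.imwrite('pics/w2.png',im)
E
```

```text
t 4.92 pos [0.6169 0.0196 0.1968] d [-0.012  0.011  0.436] xaxis yaw 90.2 w 0.0487
```

View pics/w2.png

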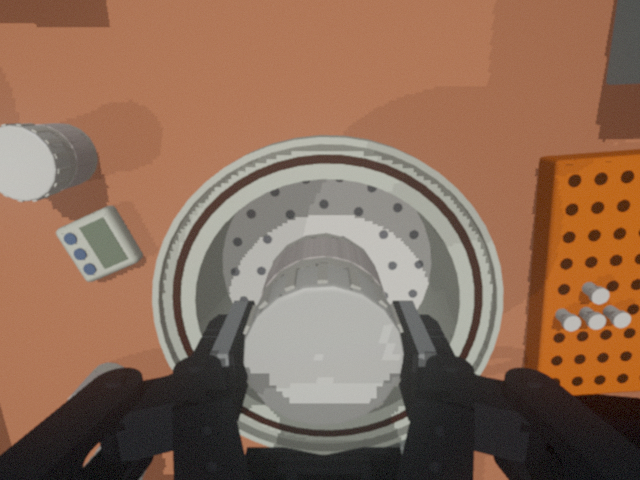

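The wrist view shows the held jar over the pot. The rim spans columns 152 to 502 and the plate is clear, so I'll lower it.

Call:
drive_tool:
  rows:
    - [[-0.012,0.011,0.1,0,0,0,1],[0,0,0.1,0,0,0,1],[0,0,0.1,0,0,0,1],[0,0,0.06,0,0,0,1],[0,0,0.04,0,0,0,1],[0,0,0.02,0,0,0,1],[0,0,0.016,0,0,0,1],[0,0,0,0,0,0,1],[0,0,0,0,0,0,1]]

```text
t: 5.72
ee_pos: [0.6204, 0.014, 0.0682]
eef_rot: [[-0.001, 1.0, 0.001], [1.0, 0.001, -0.0], [-0.0, 0.001, -1.0]]
force: [0.5, 0.3, -1.1]
gripper_width: 0.0494
gripper_force: 31.6
```

Call:
drive_tool:
  rows:
    - [[0,0,0,0,0,0,0.25],[0,0,0,0,0,0,0.25],[0,0,0,0,0,0,0.25],[0,0,0,0,0,0,0.25],[0,0,-0.03,0,0,0,0.25],[0,0,-0.08,0,0,0,0.25],[0,0,-0.12,0,0,0,0.25],[0,0,-0.12,0,0,0,0.25],[0,0,-0.11,0,0,0,0.1],[0,0,0,0,0,0,0]]

```text
t: 6.55
ee_pos: [0.6225, 0.0145, 0.2133]
eef_rot: [[-0.001, 1.0, 0.009], [1.0, 0.001, 0.0], [0.0, 0.009, -1.0]]
force: [0.9, -0.3, 1.8]
gripper_width: 0.0845
gripper_force: 0.0
```

```bash
python3 - <<'E'
from h import *
delta([.434,-.218,.15])
im=vision.get_image('top'); C=cam('top')
for c,st,_ in blobs(im,(0,0,120),(180,70,255),40,(280,250,480,300)):
    print(np.round(c,1),st.tolist(),np.round(cast(C,c,.03),3)[:2])
E
```

```text
t 6.55 pos [0.6225 0.0145 0.2133] d [-0.774 -0.631  0.205] xaxis yaw 90.1 w 0.0845
[391.5 273.2] [383, 265, 18, 17, 245] [ 0.434 -0.219]
[368.7 276.4] [362, 271, 14, 12, 132] [ 0.423 -0.15 ]
[441.3 277.7] [438, 274, 8, 9, 60] [ 0.422 -0.37 ]
```

Call:
drive_tool:
  rows:
    - [[-0.097,-0.079,0.02,0,0,0,0],[-0.097,-0.079,0.02,0,0,0,0],[-0.097,-0.079,0.02,0,0,0,0],[-0.097,-0.079,0.02,0,0,0,0],[-0.097,-0.079,0.02,0,0,0,0],[-0.097,-0.079,0.02,0,0,0,0],[-0.097,-0.079,0.02,0,0,0,0],[-0.097,-0.079,0.02,0,0,0,0],[0,0,0,0,0,0,0],[0,0,0,0,0,0,0]]

```text
t: 7.43
ee_pos: [0.4295, -0.2197, 0.1573]
eef_rot: [[0.002, 1.0, -0.001], [1.0, -0.002, 0.0], [0.0, -0.001, -1.0]]
force: [-0.1, -0.5, -0.1]
gripper_width: 0.0853
gripper_force: 0.0
```

```bash
python3 - <<'E'
from h import *
im=vision.get_image('wrist'); C=cam('wrist'); cv2.imwrite('pics/w3.png',im)
for c,st,_ in blobs(im,(0,0,150),(180,40,255),1200):
    print(np.round(c,1),st.tolist(),np.round(cast(C,c,.058),3)[:2])
im=vision.get_image('top'); C=cam('top')
for c,st,_ in blobs(im,(0,0,120),(180,70,255),40,(280,250,480,300)):
    print(np.round(c,1),st.tolist(),np.round(cast(C,c,.03),3)[:2])
delta([.434,-.219,.028])
E
```

```text
[307.  109.2] [276, 77, 66, 66, 3206] [ 0.423 -0.145]
[327.9 231.6] [286, 190, 85, 84, 5384] [ 0.434 -0.214]
[324.  271.9] [314, 262, 21, 20, 237] [ 0.435 -0.014]
[387.5 272.2] [383, 265, 11, 16, 113] [ 0.437 -0.207]
[300.3 277.4] [292, 269, 18, 17, 238] [0.417 0.058]
[368.7 276.4] [362, 271, 14, 12, 132] [ 0.423 -0.15 ]
t 7.53 pos [ 0.4311 -0.2184  0.1576] d [-0.002  0.01   0.432] xaxis yaw 90.1 w 0.0854
```

Call:
drive_tool:
  rows:
    - [[0.012,0.01,0.1,0,0,0,0],[0,0,0.1,0,0,0,0],[0,0,0.1,0,0,0,0],[0,0,0.08,0,0,0,0],[0,0,0.05,0,0,0,0],[0,0,0,0,0,0,0],[0,0,0,0,0,0,1],[0,0,0,0,0,0,1],[0,0,0,0,0,0,1],[0,0,0,0,0,0,1],[0,0,0,0,0,0,1],[0,0,0,0,0,0,1]]

```text
t: 8.53
ee_pos: [0.435, -0.2153, 0.03]
eef_rot: [[-0.002, 1.0, 0.002], [1.0, 0.002, -0.001], [-0.001, 0.002, -1.0]]
force: [-0.7, 2.7, 8.1]
gripper_width: 0.0491
gripper_force: 29.8
```

Call:
drive_tool:
  rows:
    - [[0,0,0,0,0,0,1],[0,0,-0.05,0,0,0,1],[0,0,-0.1,0,0,0,1],[0,0,-0.12,0,0,0,1],[0,0,-0.12,0,0,0,1],[0,0,-0.12,0,0,0,1],[0,0,-0.07,0,0,0,1],[0,0,0,0,0,0,1]]

```text
t: 9.2
ee_pos: [0.436, -0.216, 0.2081]
eef_rot: [[-0.001, 1.0, 0.007], [1.0, 0.001, -0.004], [-0.004, 0.007, -1.0]]
force: [-0.7, -1.3, -0.3]
gripper_width: 0.0492
gripper_force: 31.8
```

Call:
drive_tool:
  rows:
    - [[0.093,0.083,0,0,0,0,1],[0.093,0.083,0,0,0,0,1],[0.093,0.083,0,0,0,0,1],[0.093,0.083,0,0,0,0,1],[0.093,0.083,0,0,0,0,1],[0.093,0.083,0,0,0,0,1],[0,0,0,0,0,0,1]]

```text
t: 9.78
ee_pos: [0.586, -0.0428, 0.2016]
eef_rot: [[-0.005, 1.0, 0.001], [1.0, 0.005, 0.001], [0.001, 0.001, -1.0]]
force: [1.9, -0.1, -1.5]
gripper_width: 0.0493
gripper_force: 32.0
```

Call:
drive_tool:
  rows:
    - [[0,0,0,0,0,1,1],[0,0,0,0,0,1,1],[0,0,0,0,0,1,1],[0,0,0,0,0,1,1],[0,0,0,0,0,1,1],[0,0,0,0,0,1,1],[0,0,0,0,0,1,1],[0,0,0,0,0,1,1],[0,0,0,0,0,0.7,1],[0,0,0,0,0,0,1],[0,0,0,0,0,0,1]]

```text
t: 10.7
ee_pos: [0.583, -0.0474, 0.2025]
eef_rot: [[0.862, 0.506, 0.0], [0.506, -0.862, 0.0], [0.0, 0.0, -1.0]]
force: [-0.5, -0.5, -0.6]
gripper_width: 0.0491
gripper_force: 32.0
```

```bash
python3 - <<'E'
from h import *
delta([.5836,-.047,.066])
im=vision.get_image('wrist'); cv2.imwrite('pics/w4.png',im)
E
```

```text
t 10.7 pos [ 0.583  -0.0474  0.2025] d [ 0.002 -0.     0.455] xaxis yaw 30.4 w 0.0491
```

View pics/w4.png

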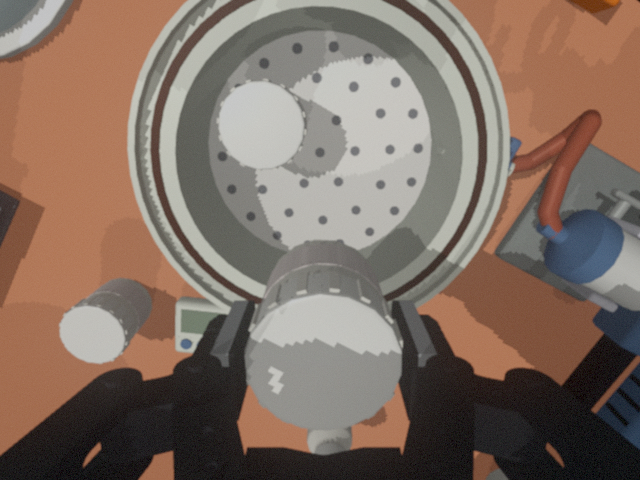

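Jar 1 stands upright on the plate with its cap at (262,125). The pot rim runs from about (128,140) to (509,140). The held jar is at (322,350). I'll check the pot centre from this view.

```bash
python3 - <<'E'
from h import *
im=cv2.imread('pics/w4.png'); C=cam('wrist')
print('jar1',cast(C,(262,125),.093))
g=cv2.cvtColor(im,cv2.COLOR_BGR2HSV)
# dark red seal ring and outer edge: points cast on planes, circle fit
from scipy.optimize import least_squares
def fit(P): return least_squares(lambda p:np.hypot(P[:,0]-p[0],P[:,1]-p[1])-p[2],[.62,-.026,.1]).x
sat=cv2.medianBlur(g[:,:,1],5)
L=[];Rr=[]
for r in range(40,230,6):
    row=sat[r]; c=318
    l=[u for u in range(60,230) if row[u]<90]; rr=[u for u in range(430,560) if row[u]<90]
    if l: L.append((l[0],r))
P=np.array([cast(C,p,.112) for p in L]); print(len(P),fit(P), L[::6])
m=((g[:,:,2]<110)&(g[:,:,1]>70)&((g[:,:,0]<15)|(g[:,:,0]>165))).astype(np.uint8)
yx=np.argwhere(m); Q=np.array([cast(C,(u,v),.105) for v,u in yx]); d=np.hypot(Q[:,0]-.62,Q[:,1]+.026); Q=Q[(d>.08)&(d<.105)]
print(len(Q),least_squares(lambda p:np.hypot(Q[:,0]-p[0],Q[:,1]-p[1])-p[2],[.62,-.026,.09],loss='soft_l1',f_scale=.002).x)
E
```

```text
jar1 [0.62256234 0.01547546 0.093     ]
32 [ 0.62038007 -0.02225127  0.1018177 ] [(155, 40), (138, 76), (129, 112), (127, 148), (132, 184), (144, 220)]
4423 [ 0.62056748 -0.0230602   0.09064208]
```

Call:
drive_tool:
  rows:
    - [[0.003,0,0.1,0,0,0,1],[0,0,0.1,0,0,0,1],[0,0,0.1,0,0,0,1],[0,0,0.08,0,0,0,1],[0,0,0.04,0,0,0,1],[0,0,0.02,0,0,0,1],[0,0,0.013,0,0,0,1],[0,0,0,0,0,0,1],[0,0,0,0,0,0,1]]

```text
t: 11.5
ee_pos: [0.5844, -0.0471, 0.0675]
eef_rot: [[0.863, 0.505, 0.001], [0.505, -0.863, -0.0], [0.001, 0.001, -1.0]]
force: [-0.7, -0.1, -1.2]
gripper_width: 0.0488
gripper_force: 32.0
```

Call:
drive_tool:
  rows:
    - [[0,0,0,0,0,0,0.25],[0,0,0,0,0,0,0.25],[0,0,0,0,0,0,0.25],[0,0,0,0,0,0,0.25],[0,0,-0.03,0,0,0,0.25],[0,0,-0.08,0,0,0,0.25],[0,0,-0.12,0,0,0,0.25],[0,0,-0.12,0,0,0,0.25],[0,0,-0.11,0,0,0,0.1],[0,0,0,0,0,0,0]]

```text
t: 12.33
ee_pos: [0.5862, -0.0472, 0.2121]
eef_rot: [[0.864, 0.504, 0.009], [0.504, -0.864, -0.001], [0.008, 0.005, -1.0]]
force: [1.0, 0.3, 0.6]
gripper_width: 0.0847
gripper_force: 0.0
```

Call:
drive_tool:
  rows:
    - [[0,0,0,0,0,-1,0],[0,0,0,0,0,-1,0],[0,0,0,0,0,-1,0],[0,0,0,0,0,-1,0],[0,0,0,0,0,-1,0],[0,0,0,0,0,-1,0],[0,0,0,0,0,-1,0],[0,0,0,0,0,-1,0],[0,0,0,0,0,-0.7,0],[0,0,0,0,0,0,0]]

```text
t: 13.17
ee_pos: [0.5839, -0.047, 0.2053]
eef_rot: [[-0.006, 1.0, 0.001], [1.0, 0.006, -0.0], [-0.0, 0.001, -1.0]]
force: [-0.3, 0.3, -0.4]
gripper_width: 0.0853
gripper_force: 0.0
```

```bash
cat > look.py <<'E'
from h import *
im=vision.get_image('top'); C=cam('top')
for c,st,_ in blobs(im,(0,0,120),(180,70,255),40,(190,250,480,310)):
    print(np.round(c,1),st.tolist(),np.round(cast(C,c,.03),3)[:2])
E
python3 - <<'E'
import look
from h import *
delta([.417,.059,.16])
E
```

```text
[295.7 276.7] [292, 269, 8, 16, 92] [0.419 0.072]
[441.4 277.6] [438, 274, 8, 9, 59] [ 0.423 -0.37 ]
t 13.22 pos [ 0.5839 -0.047   0.2052] d [ 0.353 -0.556  0.15 ] xaxis yaw 90.0 w 0.0854
```

Call:
drive_tool:
  rows:
    - [[0.059,-0.093,0.02,0,0,0,0],[0.059,-0.093,0.02,0,0,0,0],[0.059,-0.093,0.02,0,0,0,0],[0.059,-0.093,0.02,0,0,0,0],[0.059,-0.093,0.02,0,0,0,0],[0.059,-0.093,0.02,0,0,0,0],[0,0,0,0,0,0,0],[0,0,0,0,0,0,0]]

```text
t: 13.88
ee_pos: [0.4153, 0.0596, 0.169]
eef_rot: [[-0.0, 1.0, 0.0], [1.0, 0.0, 0.0], [0.0, 0.0, -1.0]]
force: [0.3, -0.4, 0.2]
gripper_width: 0.0851
gripper_force: 0.0
```

```bash
python3 - <<'E'
from h import *
im=vision.get_image('wrist'); C=cam('wrist'); cv2.imwrite('pics/w5.png',im)
for c,st,_ in blobs(im,(0,0,150),(180,40,255),1200):
    print(np.round(c,1),st.tolist(),np.round(cast(C,c,.058),3)[:2])
delta([.417,.059,.028])
E
```

```text
[324.  233.7] [284, 195, 81, 79, 4894] [0.418 0.059]
[575.8 298.8] [521, 249, 119, 114, 1225] [0.582 0.015]
[344.5 304.6] [309, 269, 78, 74, 2065] [0.432 0.011]
[581.1 320. ] [533, 269, 107, 111, 2029] [ 0.588 -0.   ]
[609.  375.7] [568, 336, 72, 72, 2488] [ 0.615 -0.043]
t 13.93 pos [0.4165 0.0592 0.1692] d [-0.001  0.001  0.471] xaxis yaw 90.0 w 0.0853
```

Call:
drive_tool:
  rows:
    - [[0,0.004,0.1,0,0,0,0],[0,0,0.1,0,0,0,0],[0,0,0.1,0,0,0,0],[0,0,0.1,0,0,0,0],[0,0,0.07,0,0,0,0],[0,0,0,0,0,0,0],[0,0,0,0,0,0,1],[0,0,0,0,0,0,1],[0,0,0,0,0,0,1],[0,0,0,0,0,0,1],[0,0,0,0,0,0,1],[0,0,0,0,0,0,1]]

```text
t: 14.93
ee_pos: [0.4189, 0.059, 0.0293]
eef_rot: [[-0.001, 1.0, 0.003], [1.0, 0.001, 0.0], [0.0, 0.003, -1.0]]
force: [-2.1, 0.0, 8.3]
gripper_width: 0.049
gripper_force: 29.6
```

Call:
drive_tool:
  rows:
    - [[0,0,0,0,0,0,1],[0,0,-0.05,0,0,0,1],[0,0,-0.1,0,0,0,1],[0,0,-0.12,0,0,0,1],[0,0,-0.12,0,0,0,1],[0,0,-0.12,0,0,0,1],[0,0,-0.07,0,0,0,1],[0,0,0,0,0,0,1]]

```text
t: 15.6
ee_pos: [0.4199, 0.0593, 0.2072]
eef_rot: [[-0.001, 1.0, 0.008], [1.0, 0.001, 0.001], [0.001, 0.008, -1.0]]
force: [0.1, 0.3, -0.6]
gripper_width: 0.0492
gripper_force: 31.9
```

Call:
drive_tool:
  rows:
    - [[-0.05,0.114,0,0,0,0,1],[-0.05,0.114,0,0,0,0,1],[-0.05,0.114,0,0,0,0,1],[-0.05,0.114,0,0,0,0,1],[-0.05,0.114,0,0,0,0,1],[-0.05,0.114,0,0,0,0,1],[-0.05,0.114,0,0,0,0,1],[0,0,0,0,0,0,1]]

```text
t: 16.27
ee_pos: [0.6616, -0.0484, 0.1988]
eef_rot: [[0.001, 1.0, -0.001], [1.0, -0.001, -0.001], [-0.001, -0.001, -1.0]]
force: [0.6, 0.7, -3.1]
gripper_width: 0.0494
gripper_force: 32.1
```

Call:
drive_tool:
  rows:
    - [[0,0,0,0,0,-1,1],[0,0,0,0,0,-1,1],[0,0,0,0,0,-1,1],[0,0,0,0,0,-1,1],[0,0,0,0,0,-1,1],[0,0,0,0,0,-1,1],[0,0,0,0,0,-1,1],[0,0,0,0,0,-1,1],[0,0,0,0,0,-0.7,1],[0,0,0,0,0,0,1],[0,0,0,0,0,0,1]]

```text
t: 17.18
ee_pos: [0.657, -0.0457, 0.2018]
eef_rot: [[-0.864, 0.504, 0.0], [0.504, 0.864, -0.0], [-0.0, 0.0, -1.0]]
force: [0.7, -0.0, -1.0]
gripper_width: 0.0492
gripper_force: 32.1
```

```bash
python3 - <<'E'
from h import *
delta([.657,-.046,.067])
im=vision.get_image('wrist'); cv2.imwrite('pics/w6.png',im)
E
```

```text
t 17.18 pos [ 0.657  -0.0457  0.2018] d [-0.    -0.001  0.449] xaxis yaw 149.7 w 0.0492
```

View pics/w6.png

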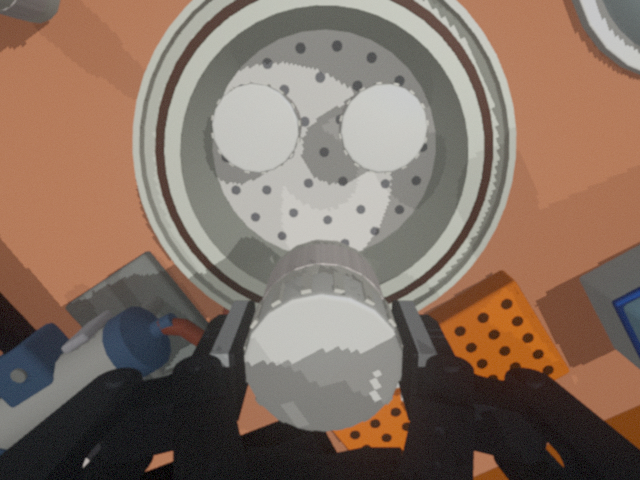

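Two jars stand upright at (256,128) and (385,127), and the third is over its free spot. I'll lower it and go on to the bottles.

Call:
drive_tool:
  rows:
    - [[0,0,0.1,0,0,0,1],[0,0,0.1,0,0,0,1],[0,0,0.1,0,0,0,1],[0,0,0.08,0,0,0,1],[0,0,0.04,0,0,0,1],[0,0,0.02,0,0,0,1],[0,0,0.011,0,0,0,1],[0,0,0,0,0,0,1],[0,0,0,0,0,0,1]]

```text
t: 17.98
ee_pos: [0.6577, -0.0458, 0.0674]
eef_rot: [[-0.865, 0.502, 0.001], [0.502, 0.865, -0.0], [-0.001, 0.001, -1.0]]
force: [-0.4, 0.2, -1.5]
gripper_width: 0.049
gripper_force: 32.1
```

Call:
drive_tool:
  rows:
    - [[0,0,0,0,0,0,0.25],[0,0,0,0,0,0,0.25],[0,0,0,0,0,0,0.25],[0,0,0,0,0,0,0.25],[0,0,-0.03,0,0,0,0.25],[0,0,-0.08,0,0,0,0.25],[0,0,-0.12,0,0,0,0.25],[0,0,-0.12,0,0,0,0.25],[0,0,-0.11,0,0,0,0.1],[0,0,0,0,0,0,0]]

```text
t: 18.82
ee_pos: [0.6593, -0.0458, 0.2124]
eef_rot: [[-0.865, 0.502, 0.01], [0.502, 0.865, -0.001], [-0.009, 0.004, -1.0]]
force: [1.2, 0.6, 0.6]
gripper_width: 0.0846
gripper_force: 0.0
```

Call:
drive_tool:
  rows:
    - [[0,0,0,0,0,1,0],[0,0,0,0,0,1,0],[0,0,0,0,0,1,0],[0,0,0,0,0,1,0],[0,0,0,0,0,1,0],[0,0,0,0,0,1,0],[0,0,0,0,0,1,0],[0,0,0,0,0,1,0],[0,0,0,0,0,0.7,0],[0,0,0,0,0,0,0]]

```text
t: 19.65
ee_pos: [0.6571, -0.0457, 0.205]
eef_rot: [[0.003, 1.0, 0.001], [1.0, -0.003, -0.0], [-0.0, 0.001, -1.0]]
force: [-0.1, -0.5, -0.5]
gripper_width: 0.0855
gripper_force: 0.0
```

Call:
drive_tool:
  rows:
    - [[-0.048,-0.111,0,0,0,0,0],[-0.048,-0.111,0,0,0,0,0],[-0.048,-0.111,0,0,0,0,0],[-0.048,-0.111,0,0,0,0,0],[-0.048,-0.111,0,0,0,0,0],[-0.048,-0.111,0,0,0,0,0],[-0.048,-0.111,0,0,0,0,0],[0,0,0,0,0,0,0],[0,0,0,0,0,0,0]]

```text
t: 20.4
ee_pos: [0.4231, -0.1475, 0.2053]
eef_rot: [[-0.002, 1.0, 0.001], [1.0, 0.002, -0.0], [-0.0, 0.001, -1.0]]
force: [1.3, -0.9, 0.2]
gripper_width: 0.0857
gripper_force: 0.0
```

```bash
python3 - <<'E'
from h import *
im=vision.get_image('wrist'); C=cam('wrist'); cv2.imwrite('pics/w7.png',im)
for c,st,_ in blobs(im,(0,0,150),(180,40,255),500):
    print(np.round(c,1),st.tolist(),np.round(cast(C,c,.092),3)[:2])
delta([.423,-.147,.03])
import look
E
```

```text
[335.4  29.5] [296, 0, 87, 65, 2130] [ 0.432 -0.032]
[556.8 120. ] [511, 0, 129, 204, 3638] [ 0.56  -0.079]
[592.3  74.8] [534, 0, 106, 176, 11786] [ 0.576 -0.055]
[320.  221.9] [296, 192, 51, 61, 2153] [ 0.424 -0.14 ]
t 20.45 pos [ 0.4242 -0.1471  0.2051] d [ 0.001 -0.005  0.584] xaxis yaw 90.2 w 0.0853
[324.2 271.9] [315, 262, 19, 20, 229] [ 0.435 -0.014]
```

View pics/w7.png

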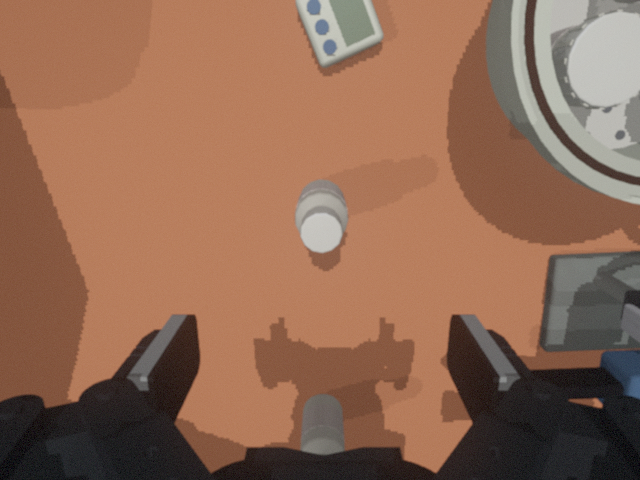

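The bottle cap at (321,232) casts to about (0.4245,-0.146), and the bottle stands upright. I'll grasp it.

Call:
drive_tool:
  rows:
    - [[0,0,0.12,0,0,0,0],[0,0,0.12,0,0,0,0],[0,0,0.12,0,0,0,0],[0,0,0.12,0,0,0,0],[0,0,0.07,0,0,0,0],[0,0,0.034,0,0,0,0],[0,0,0,0,0,0,0],[0,0,0,0,0,0,1],[0,0,0,0,0,0,1],[0,0,0,0,0,0,1],[0,0,0,0,0,0,1],[0,0,0,0,0,0,1]]

```text
t: 21.5
ee_pos: [0.4249, -0.147, 0.0301]
eef_rot: [[-0.002, 1.0, 0.002], [1.0, 0.002, -0.0], [-0.0, 0.002, -1.0]]
force: [-0.4, 1.8, 7.6]
gripper_width: 0.0372
gripper_force: 29.2
```

Call:
drive_tool:
  rows:
    - [[0,0,0,0,0,0,1],[0,0,0,0,0,0,1],[0,0,-0.05,0,0,0,1],[0,0,-0.1,0,0,0,1],[0,0,-0.1,0,0,0,1],[0,0,-0.1,0,0,0,1],[0,0,-0.05,0,0,0,1],[0,0,0,0,0,0,1]]

```text
t: 22.17
ee_pos: [0.426, -0.1475, 0.1529]
eef_rot: [[-0.001, 1.0, 0.006], [1.0, 0.001, -0.002], [-0.002, 0.006, -1.0]]
force: [1.2, -0.9, -0.6]
gripper_width: 0.0369
gripper_force: 30.4
```

Call:
drive_tool:
  rows:
    - [[0.1,-0.003,0,0,0,0,1],[0.12,-0.003,0,0,0,0,1],[0.12,-0.003,0,0,0,0,1],[0.12,-0.003,0,0,0,0,1],[0.12,-0.003,0,0,0,0,1],[0.12,-0.003,0,0,0,0,1],[0.12,-0.003,0,0,0,0,1],[0.12,-0.003,0,0,0,0,1],[0.12,-0.003,0,0,0,0,1],[0.12,-0.003,0,0,0,0,1],[0.12,-0.003,0,0,0,0,1],[0.12,-0.003,0,0,0,0,1]]

```text
t: 23.17
ee_pos: [0.412, 0.2809, 0.1486]
eef_rot: [[-0.002, 1.0, -0.0], [1.0, 0.002, -0.0], [-0.0, -0.0, -1.0]]
force: [1.5, -0.6, -0.1]
gripper_width: 0.0372
gripper_force: 30.4
```

Call:
drive_tool:
  rows:
    - [[0.06,0,0,0,0,0,1],[0,0,0,0,0,0,1],[0,0,0,0,0,0,1]]

```text
t: 23.42
ee_pos: [0.4122, 0.2977, 0.1483]
eef_rot: [[-0.003, 1.0, -0.001], [1.0, 0.003, -0.001], [-0.001, -0.001, -1.0]]
force: [0.7, -0.8, -0.9]
gripper_width: 0.0371
gripper_force: 30.4
```

```bash
python3 - <<'E'
from h import *
delta([.413,.300,.037])
im=vision.get_image('wrist'); cv2.imwrite('pics/w8.png',im)
E
```

```text
t 23.42 pos [0.4122 0.2977 0.1483] d [0.008 0.003 0.371] xaxis yaw 90.2 w 0.0371
```

View pics/w8.png

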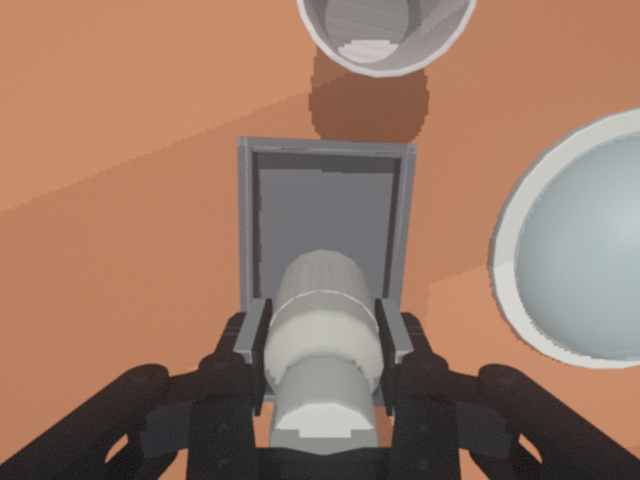

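The bottle is held over the tray. The tray's far corners are at (243,138) and (412,148), and the cup is clear beyond it. I'll check the tray's position.

```bash
python3 - <<'E'
from h import *
C=cam('wrist')
a=cast(C,(240,137),.03);b=cast(C,(416,147),.03);print(a,b); e=(b-a)/np.linalg.norm(b-a); n=np.array([e[1],-e[0],0]);m=(a+b)/2
print('len',np.linalg.norm(b-a),'centre',m+n*.09, m-n*.09)
E
```

```text
[0.36397075 0.35444259 0.03      ] [0.46880311 0.34886233 0.03      ]
len 0.10498077542325208 centre [0.41160297 0.26177969 0.03      ] [0.42117089 0.44152522 0.03      ]
```

Call:
drive_tool:
  rows:
    - [[0.008,0.003,0.08,0,0,0,1],[0,0,0.1,0,0,0,1],[0,0,0.08,0,0,0,1],[0,0,0.06,0,0,0,1],[0,0,0.03,0,0,0,1],[0,0,0.021,0,0,0,1],[0,0,0,0,0,0,1],[0,0,0,0,0,0,1],[0,0,0,0,0,0,0.35],[0,0,0,0,0,0,0.35],[0,0,0,0,0,0,0.35],[0,0,0,0,0,0,0.35]]

```text
t: 24.47
ee_pos: [0.4138, 0.2998, 0.0383]
eef_rot: [[-0.002, 1.0, 0.001], [1.0, 0.002, 0.0], [0.0, 0.001, -1.0]]
force: [0.4, -1.0, 0.9]
gripper_width: 0.0557
gripper_force: 0.0
```

Call:
drive_tool:
  rows:
    - [[0,0,-0.03,0,0,0,0.35],[0,0,-0.08,0,0,0,0.2],[0,0,-0.12,0,0,0,0.1],[0,0,-0.12,0,0,0,0],[0,0,-0.1,0,0,0,0],[0,0,-0.1,0,0,0,0],[0,0,0,0,0,0,0]]

```text
t: 25.05
ee_pos: [0.4153, 0.3008, 0.2092]
eef_rot: [[-0.002, 1.0, 0.006], [1.0, 0.001, 0.005], [0.005, 0.006, -1.0]]
force: [1.1, 0.8, 0.7]
gripper_width: 0.0856
gripper_force: 0.0
```

Call:
drive_tool:
  rows:
    - [[-0.12,0.002,0,0,0,0,0],[-0.12,0.002,0,0,0,0,0],[-0.12,0.002,0,0,0,0,0],[-0.12,0.002,0,0,0,0,0],[-0.12,0.002,0,0,0,0,0],[-0.12,0.002,0,0,0,0,0],[-0.12,0.002,0,0,0,0,0],[-0.12,0.002,0,0,0,0,0],[-0.12,0.002,0,0,0,0,0],[-0.12,0.002,0,0,0,0,0],[-0.12,0.002,0,0,0,0,0],[-0.12,0.002,0,0,0,0,0]]

```text
t: 26.05
ee_pos: [0.421, -0.1342, 0.2035]
eef_rot: [[-0.001, 1.0, 0.001], [1.0, 0.001, -0.0], [-0.0, 0.001, -1.0]]
force: [1.2, 0.9, 0.3]
gripper_width: 0.0855
gripper_force: 0.0
```

Call:
drive_tool:
  rows:
    - [[-0.12,0.002,0,0,0,0,0],[-0.12,0.002,0,0,0,0,0],[-0.12,0.002,0,0,0,0,0],[-0.12,0.002,0,0,0,0,0],[-0.12,0.002,0,0,0,0,0],[-0.12,0.002,0,0,0,0,0],[-0.03,0,0,0,0,0,0],[0,0,0,0,0,0,0],[0,0,0,0,0,0,0]]

```text
t: 26.8
ee_pos: [0.4251, -0.3573, 0.2029]
eef_rot: [[-0.001, 1.0, -0.0], [1.0, 0.001, 0.0], [0.0, -0.0, -1.0]]
force: [-0.1, 1.0, 0.6]
gripper_width: 0.0856
gripper_force: 0.0
```

```bash
python3 - <<'E'
from h import *
im=vision.get_image('wrist'); C=cam('wrist'); cv2.imwrite('pics/w9.png',im)
for c,st,m in blobs(im,(0,0,150),(180,40,255),500):
    ys=np.argwhere(m); top=ys[:,0].max()
    print(np.round(c,1),st.tolist(),np.round(cast(C,c,.092),3)[:2], 'cap at bottom-20px',np.round(cast(C,(c[0],top-20),.092),3)[:2])
delta([.424,-.356,.03])
im=vision.get_image('top'); C=cam('top')
import look
E
```

```text
[319.4 213.5] [294, 177, 53, 72, 2767] [ 0.424 -0.344] cap at bottom-20px [ 0.424 -0.353]
[592.7 333.6] [508, 251, 132, 157, 10648] [ 0.606 -0.426] cap at bottom-20px [ 0.614 -0.467]
t 26.85 pos [ 0.4252 -0.3566  0.203 ] d [ 0.002 -0.004  0.577] xaxis yaw 90.1 w 0.0853
[324.2 271.8] [315, 262, 19, 20, 229] [ 0.435 -0.014]
[438.3 277.3] [431, 271, 15, 13, 141] [ 0.423 -0.361]
[216.9 277.5] [212, 272, 10, 12, 97] [0.413 0.312]
```

Call:
drive_tool:
  rows:
    - [[0.008,-0.004,0.12,0,0,0,0],[0,0,0.12,0,0,0,0],[0,0,0.12,0,0,0,0],[0,0,0.12,0,0,0,0],[0,0,0.07,0,0,0,0],[0,0,0.027,0,0,0,0],[0,0,0,0,0,0,0],[0,0,0,0,0,0,1],[0,0,0,0,0,0,1],[0,0,0,0,0,0,1],[0,0,0,0,0,0,1],[0,0,0,0,0,0,1]]

```text
t: 27.95
ee_pos: [0.4248, -0.3556, 0.0311]
eef_rot: [[-0.001, 1.0, 0.002], [1.0, 0.001, -0.001], [-0.001, 0.002, -1.0]]
force: [-1.9, 0.5, 10.1]
gripper_width: 0.0372
gripper_force: 28.9
```

Call:
drive_tool:
  rows:
    - [[0,0,0,0,0,0,1],[0,0,0,0,0,0,1],[0,0,-0.05,0,0,0,1],[0,0,-0.1,0,0,0,1],[0,0,-0.1,0,0,0,1],[0,0,-0.1,0,0,0,1],[0,0,-0.05,0,0,0,1],[0,0,0,0,0,0,1]]

```text
t: 28.62
ee_pos: [0.4256, -0.3563, 0.1539]
eef_rot: [[-0.001, 1.0, 0.005], [1.0, 0.001, -0.004], [-0.004, 0.005, -1.0]]
force: [0.0, -0.6, -1.0]
gripper_width: 0.037
gripper_force: 30.4
```

Call:
drive_tool:
  rows:
    - [[0.1,-0.002,0,0,0,0,1],[0.12,-0.002,0,0,0,0,1],[0.12,-0.002,0,0,0,0,1],[0.12,-0.002,0,0,0,0,1],[0.12,-0.002,0,0,0,0,1],[0.12,-0.002,0,0,0,0,1],[0.12,-0.002,0,0,0,0,1],[0.12,-0.002,0,0,0,0,1],[0.12,-0.002,0,0,0,0,1],[0.12,-0.002,0,0,0,0,1],[0.12,-0.002,0,0,0,0,1],[0.12,-0.002,0,0,0,0,1]]

```text
t: 29.62
ee_pos: [0.4156, 0.0726, 0.1493]
eef_rot: [[-0.001, 1.0, -0.0], [1.0, 0.001, 0.0], [0.0, -0.0, -1.0]]
force: [2.1, -1.4, -0.5]
gripper_width: 0.0367
gripper_force: 30.4
```

Call:
drive_tool:
  rows:
    - [[0.12,-0.002,0,0,0,0,1],[0.12,-0.002,0,0,0,0,1],[0.12,-0.002,0,0,0,0,1],[0.12,-0.002,0,0,0,0,1],[0.02,0,0,0,0,0,1],[0,0,0,0,0,0,1],[0,0,0,0,0,0,1]]

```text
t: 30.2
ee_pos: [0.4133, 0.2207, 0.1491]
eef_rot: [[-0.002, 1.0, -0.001], [1.0, 0.002, -0.001], [-0.001, -0.001, -1.0]]
force: [-0.6, -0.5, -1.5]
gripper_width: 0.0371
gripper_force: 30.4
```

```bash
python3 - <<'E'
from h import *
delta([.412,.222,.037])
E
```

```text
t 30.2 pos [0.4133 0.2207 0.1491] d [ 0.004 -0.004  0.374] xaxis yaw 90.1 w 0.0371
```

Call:
drive_tool:
  rows:
    - [[0.004,-0.004,0.08,0,0,0,1],[0,0,0.1,0,0,0,1],[0,0,0.08,0,0,0,1],[0,0,0.06,0,0,0,1],[0,0,0.03,0,0,0,1],[0,0,0.022,0,0,0,1],[0,0,0,0,0,0,1],[0,0,0,0,0,0,1],[0,0,0,0,0,0,0.35],[0,0,0,0,0,0,0.35],[0,0,0,0,0,0,0.35],[0,0,0,0,0,0,0.35]]

```text
t: 31.2
ee_pos: [0.4128, 0.2224, 0.0386]
eef_rot: [[-0.001, 1.0, 0.001], [1.0, 0.001, 0.0], [0.0, 0.001, -1.0]]
force: [0.6, 0.2, -0.1]
gripper_width: 0.0554
gripper_force: 0.0
```

Call:
drive_tool:
  rows:
    - [[0,0,-0.03,0,0,0,0.35],[0,0,-0.08,0,0,0,0.2],[0,0,-0.12,0,0,0,0.1],[0,0,-0.12,0,0,0,0],[0,0,-0.12,0,0,0,0],[0,0,-0.12,0,0,0,0],[0,0,-0.05,0,0,0,0],[0,0,0,0,0,0,0]]

```text
t: 31.87
ee_pos: [0.4139, 0.2229, 0.2347]
eef_rot: [[-0.002, 1.0, 0.006], [1.0, 0.002, 0.003], [0.003, 0.006, -1.0]]
force: [1.0, 0.2, 0.1]
gripper_width: 0.0854
gripper_force: 0.0
```

Call:
drive_tool:
  rows:
    - [[0.01,0.1,0,0,0,0,0],[0.01,0.1,0,0,0,0,0],[0.01,0.1,0,0,0,0,0],[0.01,0.1,0,0,0,0,0],[0.01,0.1,0,0,0,0,0],[0.01,0.1,0,0,0,0,0],[0.01,0.1,0,0,0,0,0],[0,0,0,0,0,0,0],[0,0,0,0,0,0,0]]

```text
t: 32.62
ee_pos: [0.6231, 0.2432, 0.2283]
eef_rot: [[-0.001, 1.0, -0.002], [1.0, 0.001, -0.001], [-0.001, -0.002, -1.0]]
force: [-1.0, -0.6, -0.7]
gripper_width: 0.0857
gripper_force: 0.0
```

```bash
python3 - <<'E'
from h import *
im=vision.get_image('wrist'); C=cam('wrist'); cv2.imwrite('pics/w10.png',im)
delta([.626,.276,.1])
print(proj(C,[.626,.276,.101]))
for c,st,m in blobs(im,(0,0,0),(180,255,60),600,(150,60,490,320)):
    print(np.round(c,1),st.tolist(),np.round(cast(C,c,.09),3))
E
```

```text
t 32.67 pos [0.6222 0.2433 0.2292] d [0.109 0.013 0.43 ] xaxis yaw 90.1 w 0.0854
[327.51668427 176.37418963]
```

View pics/w10.png

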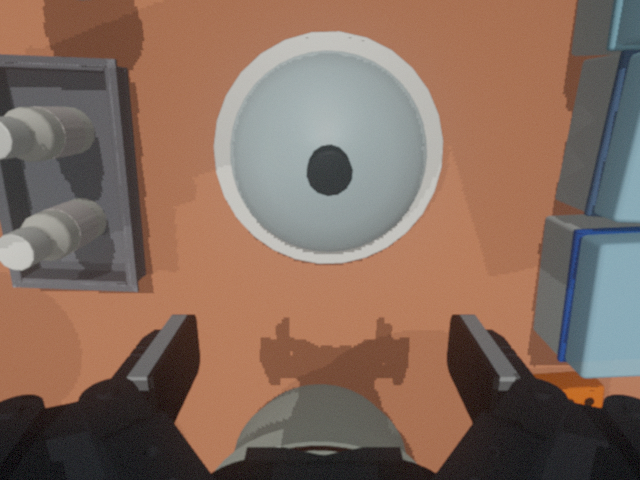

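Both bottles stand upright in the tray. The lid flange is centred near (328,148) and the knob near (329,171). I'll fit both.

```bash
cat > lid.py <<'E'
from h import *
from scipy.optimize import least_squares
def circ(C,px,z,r0):
    Q=np.array([cast(C,p,z) for p in px]); m=Q.mean(0)
    f=lambda p:np.hypot(Q[:,0]-p[0],Q[:,1]-p[1])-p[2]
    return least_squares(f,[m[0],m[1],r0],loss='soft_l1',f_scale=.001).x
E
python3 - <<'E'
from lid import *
im=cv2.imread('pics/w10.png'); C=cam('wrist')
g=cv2.cvtColor(im,cv2.COLOR_BGR2HSV)
m=((g[:,:,1]<75)&(g[:,:,2]>110)).astype(np.uint8); m[:, :205]=0;m[:,455:]=0;m[275:]=0
cn=max(cv2.findContours(m,0,1)[0],key=cv2.contourArea)[:,0]
print('flange',circ(C,cn[::4],.006,.096))
k=(g[:,:,2]<75).astype(np.uint8); k[:120]=0;k[220:]=0;k[:,:280]=0;k[:,380:]=0
cn=max(cv2.findContours(k,0,1)[0],key=cv2.contourArea)[:,0]
x,y,w,h=cv2.boundingRect(cn); print(x,y,w,h)
# knob: bottom rows edge = near top disc; project candidates
for z in (.101,.085): print(z,cast(C,(x+w/2,y+h/2),z))
print('top/bot',cast(C,(x+w/2,y+h),.101),cast(C,(x+w/2,y),.06))
E
```

```text
flange [0.6271776  0.27756167 0.09622411]
308 146 44 49
0.101 [0.62754756 0.27971267 0.101     ]
0.085 [0.62779264 0.2773441  0.085     ]
top/bot [0.62764533 0.26403365 0.101     ] [0.62806673 0.29109885 0.06      ]
```

Call:
drive_tool:
  rows:
    - [[0.055,0.009,0,0,0,0,0],[0.06,0.009,0.05,0,0,0,0],[0,0,0.1,0,0,0,0],[0,0,0.1,0,0,0,0],[0,0,0.1,0,0,0,0],[0,0,0.08,0,0,0,0],[0,0,0.05,0,0,0,0],[0,0,0.03,0,0,0,0],[0,0,0.02,0,0,0,0],[0,0,0,0,0,0,0],[0,0,0,0,0,0,0]]
  force: 60

```text
t: 33.58
ee_pos: [0.6279, 0.2783, 0.072]
eef_rot: [[-0.002, 1.0, 0.001], [1.0, 0.002, 0.0], [0.0, 0.001, -1.0]]
force: [0.4, -0.9, 1.0]
gripper_width: 0.0857
gripper_force: 0.0
```

```bash
python3 - <<'E'
from h import *
delta([.6275,.2778,.068]); print(ctrl.sense()['force'])
E
```

```text
t 33.58 pos [0.6279 0.2783 0.072 ] d [-0.002 -0.001  0.013] xaxis yaw 90.1 w 0.0857
[ 0.44081498 -0.87301658  0.96438072]
```

Call:
drive_tool:
  rows:
    - [[0,0,0.01,0,0,0,0],[0,0,0,0,0,0,1],[0,0,0,0,0,0,1],[0,0,0,0,0,0,1],[0,0,0,0,0,0,1],[0,0,0,0,0,0,1],[0,0,0,0,0,0,1],[0,0,0,0,0,0,1],[0,0,0,0,0,0,1]]

```text
t: 34.33
ee_pos: [0.628, 0.278, 0.0685]
eef_rot: [[-0.001, 1.0, 0.0], [1.0, 0.001, 0.0], [0.0, 0.0, -1.0]]
force: [-2.0, -0.6, 5.4]
gripper_width: 0.0283
gripper_force: 59.4
```

Call:
drive_tool:
  rows:
    - [[0,0,-0.02,0,0,0,1],[0,0,-0.04,0,0,0,1],[0,0,-0.06,0,0,0,1],[0,0,-0.08,0,0,0,1],[0,0,-0.08,0,0,0,1],[0,0,-0.08,0,0,0,1],[0,0,-0.08,0,0,0,1],[0,0,-0.06,0,0,0,1],[0,0,-0.04,0,0,0,1],[0,0,-0.02,0,0,0,1],[0,0,0,0,0,0,1]]

```text
t: 35.25
ee_pos: [0.6282, 0.2781, 0.2372]
eef_rot: [[-0.001, 1.0, 0.001], [1.0, 0.001, 0.001], [0.001, 0.001, -1.0]]
force: [0.1, 0.4, -3.3]
gripper_width: 0.029
gripper_force: 59.6
```

```bash
python3 - <<'E'
from h import *
delta([.6205,-.0235,.23]); print(ctrl.sense()['force'],ctrl.sense()['ft_torque'])
E
```

```text
t 35.25 pos [0.6282 0.2781 0.2372] d [-1.005 -0.027  0.023] xaxis yaw 90.1 w 0.029
[ 0.08345113  0.44175094 -3.29176416] [ 0.05321735 -0.02736533 -0.03659573]
```

Call:
drive_tool:
  rows:
    - [[-0.03,-0.003,0,0,0,0,1],[-0.06,-0.003,0,0,0,0,1],[-0.09,-0.003,0,0,0,0,1],[-0.11,-0.003,0,0,0,0,1],[-0.11,-0.003,0,0,0,0,1],[-0.11,-0.003,0,0,0,0,1],[-0.11,-0.003,0,0,0,0,1],[-0.11,-0.003,0,0,0,0,1],[-0.11,-0.003,0,0,0,0,1],[-0.08,0,0,0,0,0,1],[-0.055,0,0,0,0,0,1],[-0.03,0,0,0,0,0,1]]

```text
t: 36.25
ee_pos: [0.6191, -0.0263, 0.2349]
eef_rot: [[0.001, 1.0, -0.002], [1.0, -0.001, -0.0], [-0.0, -0.002, -1.0]]
force: [0.0, 0.3, -4.0]
gripper_width: 0.0287
gripper_force: 59.8
```

Call:
drive_tool:
  rows:
    - [[0,0,0,0,0,0,1],[0,0,0,0,0,0,1],[0,0,0,0,0,0,1]]

```text
t: 36.5
ee_pos: [0.6199, -0.0226, 0.2357]
eef_rot: [[-0.002, 1.0, -0.001], [1.0, 0.002, 0.0], [0.0, -0.001, -1.0]]
force: [0.6, -0.1, -2.8]
gripper_width: 0.0282
gripper_force: 59.8
```

```bash
python3 - <<'E'
from h import *
delta([.6205,-.0235,.23])
im=vision.get_image('wrist'); cv2.imwrite('pics/w11.png',im)
im=vision.get_image('scene'); cv2.imwrite('pics/s11.png',im)
E
```

```text
t 36.5 pos [ 0.6199 -0.0226  0.2357] d [-0.003  0.002  0.019] xaxis yaw 90.1 w 0.0282
```

View pics/w11.png

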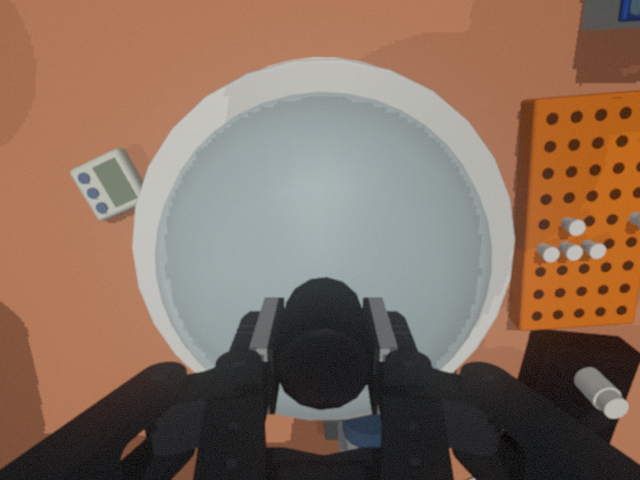

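The lid is held level, its flange spanning columns 134 to 514 and hiding the rim. I'll refine the rim centre from the opposite-yaw picture and measure the lid's offset in the grip.

```bash
python3 - <<'E'
from lid import *
def camW(pos,R):
    c=vision.camera_info('wrist'); T=np.eye(4); T[:3,:3]=R; T[:3,3]=pos
    M=np.linalg.inv(T@np.array(c['tool_from_camera'])); return np.array(c['camera_matrix']),M[:3,:3],M[:3,3]
def ring(n,C,c0=(.6205,-.0235)):
    g=cv2.cvtColor(cv2.imread(n),cv2.COLOR_BGR2HSV)
    m=((g[:,:,2]<110)&(g[:,:,1]>70)&((g[:,:,0]<15)|(g[:,:,0]>165)))
    Q=np.array([cast(C,(u,v),.105) for v,u in np.argwhere(m)]); d=np.hypot(Q[:,0]-c0[0],Q[:,1]-c0[1]); Q=Q[(d>.082)&(d<.100)]
    return least_squares(lambda p:np.hypot(Q[:,0]-p[0],Q[:,1]-p[1])-p[2],[*c0,.09],loss='soft_l1',f_scale=.002).x
y=lambda a:np.array([[np.cos(a),np.sin(a),0],[np.sin(a),-np.cos(a),0],[0,0,-1]])
print('w2',ring('pics/w2.png',camW([.6169,.0196,.1968],y(np.radians(90.2)))))
print('w4',ring('pics/w4.png',camW([.583,-.0474,.2025],y(np.radians(30.4)))))
print('w6',ring('pics/w6.png',camW([.657,-.0457,.2018],y(np.radians(149.7)))))
C=cam('wrist'); im=cv2.imread('pics/w11.png'); g=cv2.cvtColor(im,cv2.COLOR_BGR2HSV)
s=ctrl.sense(); zf=s['ee_pos'][2]-.0685+.008
m=((g[:,:,1]<75)&(g[:,:,2]>110)).astype(np.uint8); m[:,:125]=0;m[:,520:]=0;m[330:]=0
cn=max(cv2.findContours(m,0,1)[0],key=cv2.contourArea)[:,0]; cn=cn[(cn[:,1]<300)&(cn[:,1]>56)]
cn=np.array([p for p in cn if not(p[0]<150 and 145<p[1]<225)])
print('lid',circ(C,cn[::3],zf,.096))
# scene camera original: seal ring
g=cv2.cvtColor(cv2.imread('pics/top0.png'),cv2.COLOR_BGR2HSV); CT=cam('top')
print('top',ring('pics/top0.png',CT)); print('scene',ring('pics/scene0.png',cam('scene')))
E
```

```text
w2 [ 0.62066408 -0.02276112  0.09066119]
w4 [ 0.62008816 -0.02410514  0.09065786]
w6 [ 0.6197548  -0.02209181  0.09066086]
lid [ 0.62296235 -0.01249363  0.0873408 ]
top [ 0.6205 -0.0235  0.09  ]
scene [ 0.61948436 -0.02599983  0.09085167]
```

The rim centre is (0.620,-0.023), consistent across the wrist views. The lid fit here was cut off, but the earlier one put the lid within 1 mm of the TCP. I'll descend to just above the lip and check.

Call:
drive_tool:
  rows:
    - [[0,0,0.03,0,0,0,1],[0,0,0.04,0,0,0,1],[0,0,0.04,0,0,0,1],[0,0,0.03,0,0,0,1],[0,0,0.015,0,0,0,1],[0,0,0,0,0,0,1],[0,0,0,0,0,0,1]]

```text
t: 37.18
ee_pos: [0.6201, -0.0234, 0.1897]
eef_rot: [[-0.002, 1.0, -0.0], [1.0, 0.002, 0.0], [0.0, -0.0, -1.0]]
force: [0.8, -0.3, -2.0]
gripper_width: 0.0281
gripper_force: 59.8
```

```bash
python3 - <<'E'
from lid import *
delta([.620,-.0225,.1735]); print(ctrl.sense()['force'])
im=vision.get_image('wrist'); cv2.imwrite('pics/w12.png',im); C=cam('wrist'); s=ctrl.sense()
g=cv2.cvtColor(im,cv2.COLOR_BGR2HSV)
b=s['ee_pos'][2]-.0685; print('bottom',b)
# radial: outer edge of lid flange top (z=b+.01): first pixel from outside inward bright low-sat flange
for z,c in ((b+.01,(.620,-.023)),):
  L=[]
  for a in np.radians(np.arange(-20,201,4)):
    prof=[]
    for r in np.arange(.110,.084,-.0005):
        u,v=proj(C,[c[0]+r*np.cos(a),c[1]+r*np.sin(a),z]).astype(int)
        prof.append(tuple(int(q) for q in g[v,u]) if 0<=u<640 and 0<=v<480 else None)
    if None in prof: continue
    V=np.array(prof)[:,2].astype(float); L.append((round(np.degrees(a)),[int(x) for x in V[::3]]))
  for l in L[::5]: print(l)
cv2.imwrite('pics/w12c.png',cv2.resize(im[30:330,100:540],None,fx=1.8,fy=1.8))
E
```

```text
t 37.18 pos [ 0.6201 -0.0234  0.1897] d [ 0.003 -0.     0.054] xaxis yaw 90.1 w 0.0281
[ 0.77805965 -0.33008867 -1.96026594]
bottom 0.1215907345767823
(-20, [161, 163, 164, 163, 163, 163, 168, 176, 175, 176, 186, 188, 186, 187, 180, 139, 146, 151])
(0, [118, 114, 129, 174, 174, 174, 172, 164, 161, 165, 175, 177, 178, 177, 175, 176, 171, 144])
(20, [143, 161, 162, 162, 161, 162, 164, 161, 162, 165, 175, 176, 174, 176, 175, 175, 175, 176])
(40, [164, 163, 164, 163, 163, 163, 164, 163, 169, 171, 182, 185, 175, 176, 179, 177, 178, 176])
(60, [163, 162, 162, 163, 164, 164, 162, 168, 176, 142, 176, 179, 179, 181, 180, 179, 179, 179])
(80, [174, 174, 174, 175, 175, 174, 175, 179, 180, 126, 131, 186, 183, 182, 185, 184, 185, 184])
(100, [173, 175, 175, 176, 176, 175, 175, 184, 192, 155, 138, 191, 197, 196, 196, 194, 196, 197])
(120, [175, 175, 176, 176, 174, 174, 174, 177, 185, 187, 122, 147, 195, 193, 193, 194, 193, 193])
(140, [173, 176, 176, 175, 176, 173, 177, 176, 176, 179, 185, 136, 192, 191, 191, 191, 192, 191])
(160, [181, 179, 165, 148, 123, 108, 109, 157, 163, 163, 165, 182, 191, 190, 192, 192, 192, 189])
(180, [175, 174, 175, 176, 175, 175, 173, 178, 176, 174, 177, 176, 188, 190, 192, 190, 190, 190])
(200, [178, 176, 176, 176, 176, 175, 175, 175, 174, 177, 175, 177, 188, 189, 190, 189, 188, 171])
```

View pics/w12c.png

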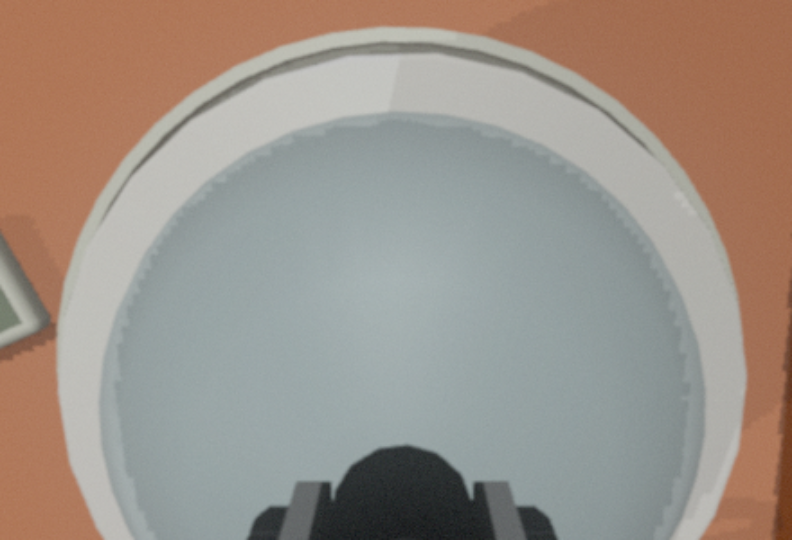

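The lid hangs evenly within the lip, with a thin even gap at the far side and its edges aligned to under 1 mm. I'll lower it gently.

Call:
drive_tool:
  rows:
    - [[0.002,-0.002,0.01,0,0,0,1],[0,0,0.01,0,0,0,1],[0,0,0.01,0,0,0,1],[0,0,0.006,0,0,0,1],[0,0,0.006,0,0,0,1],[0,0,0.005,0,0,0,1],[0,0,0,0,0,0,1],[0,0,0,0,0,0,1]]

```text
t: 37.9
ee_pos: [0.6195, -0.023, 0.1755]
eef_rot: [[-0.001, 1.0, 0.0], [1.0, 0.001, 0.0], [0.0, 0.0, -1.0]]
force: [0.2, -0.2, -3.2]
gripper_width: 0.0285
gripper_force: 59.8
```

Call:
drive_tool:
  rows:
    - [[0,0,0.003,0,0,0,1],[0,0,0.003,0,0,0,1],[0,0,0,0,0,0,1],[0,0,0,0,0,0,1]]

```text
t: 38.23
ee_pos: [0.6195, -0.023, 0.1737]
eef_rot: [[-0.001, 1.0, -0.0], [1.0, 0.001, -0.0], [-0.0, -0.0, -1.0]]
force: [-0.6, -0.5, -2.6]
gripper_width: 0.0286
gripper_force: 59.9
```

Call:
drive_tool:
  rows:
    - [[0,0,0.003,0,0,0,1],[0,0,0,0,0,0,1],[0,0,0,0,0,0,1]]

```text
t: 38.48
ee_pos: [0.6196, -0.023, 0.1735]
eef_rot: [[-0.001, 1.0, 0.001], [1.0, 0.001, -0.0], [-0.0, 0.001, -1.0]]
force: [-3.1, -0.3, 5.6]
gripper_width: 0.0287
gripper_force: 60.5
```

Contact came exactly at seat height. I'll release, lift and back off.

Call:
drive_tool:
  rows:
    - [[0,0,0,0,0,0,0.5],[0,0,0,0,0,0,0.3],[0,0,0,0,0,0,0],[0,0,0,0,0,0,0],[0,0,0,0,0,0,0],[0,0,0,0,0,0,0],[0,0,-0.03,0,0,0,0],[0,0,-0.06,0,0,0,0],[0,0,-0.08,0,0,0,0],[0,0,-0.08,0,0,0,0],[0,0,-0.05,0,0,0,0]]

```text
t: 39.4
ee_pos: [0.6198, -0.023, 0.266]
eef_rot: [[-0.001, 1.0, 0.003], [1.0, 0.001, -0.0], [-0.0, 0.003, -1.0]]
force: [0.5, -0.3, -0.1]
gripper_width: 0.0854
gripper_force: 0.0
```

Call:
drive_tool:
  rows:
    - [[-0.08,-0.08,0,0,0,0,0],[-0.08,-0.08,0,0,0,0,0],[-0.08,-0.08,0,0,0,0,0],[-0.08,-0.08,0,0,0,0,0],[-0.08,-0.05,0,0,0,0,0],[-0.08,0,0,0,0,0,0],[-0.08,0,0,0,0,0,0],[-0.08,0,0,0,0,0,0],[0,0,0,0,0,0,0],[0,0,0,0,0,0,0]]

```text
t: 40.23
ee_pos: [0.5087, -0.2161, 0.2632]
eef_rot: [[0.001, 1.0, 0.0], [1.0, -0.001, -0.0], [-0.0, 0.0, -1.0]]
force: [-0.6, 0.3, -0.3]
gripper_width: 0.0855
gripper_force: 0.0
```

```bash
python3 - <<'E'
from h import *
delta([.55,-.22,.1])
im=vision.get_image('wrist'); cv2.imwrite('pics/w13.png',im)
im=vision.get_image('scene'); cv2.imwrite('pics/s13.png',im); cv2.imwrite('pics/s13c.png',cv2.resize(im[160:370,130:500],None,fx=2,fy=2,interpolation=cv2.INTER_CUBIC))
cv2.imwrite('pics/t13.png',vision.get_image('top'))
E
```

```text
t 40.23 pos [ 0.5087 -0.2161  0.2632] d [-0.013  0.138  0.544] xaxis yaw 90.0 w 0.0855
```

View pics/s13c.png

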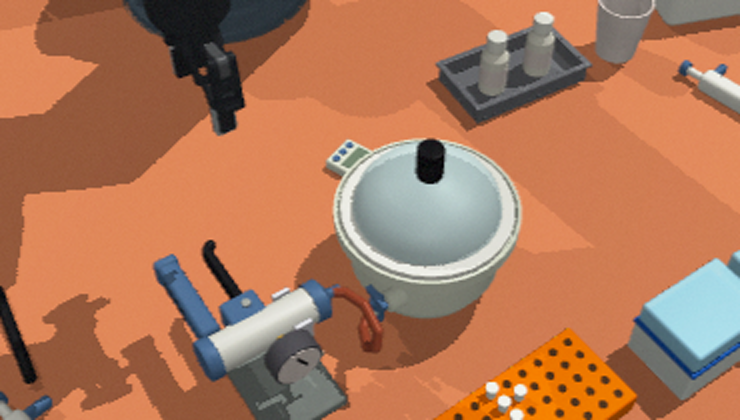

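View pics/w13.png

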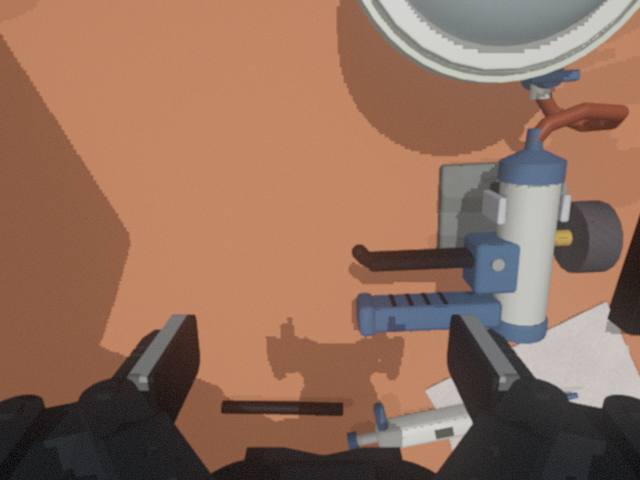

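The lid sits level within the lip, and the bottles stand in the tray. In the wrist view the black trigger bar runs from about (475,258) to its tip at (358,255). The blue grip runs from (500,313) to its end at (358,314). I'll locate them and turn the tool so it closes along y.

```bash
python3 - <<'E'
from h import *
C=cam('wrist')
for n,uv,z in (('grip end',(357,314),.1),('grip top mid',(420,312),.115),('grip top near barrel',(485,309),.115),('trig top mid',(420,259),.112),('trig root',(470,257),.112),('trig tip',(375,261),.112)): print(n,np.round(cast(C,uv,z),4))
E
```

```text
grip end [ 0.5372 -0.2964  0.1   ]
grip top mid [ 0.5831 -0.2868  0.115 ]
grip top near barrel [ 0.6316 -0.2842  0.115 ]
trig top mid [ 0.5809 -0.2456  0.112 ]
trig root [ 0.6171 -0.244   0.112 ]
trig tip [ 0.5481 -0.2472  0.112 ]
```

Call:
drive_tool:
  rows:
    - [[0,0,0,0,0,-1,0],[0,0,0,0,0,-1,0],[0,0,0,0,0,-1,0],[0,0,0,0,0,-1,0],[0,0,0,0,0,-1,0],[0,0,0,0,0,-1,0],[0,0,0,0,0,-1,0],[0,0,0,0,0,-1,0],[0,0,0,0,0,-1,0],[0,0,0,0,0,-1,0],[0,0,0,0,0,-1,0],[0,0,0,0,0,-1,0]]

```text
t: 41.38
ee_pos: [0.509, -0.2141, 0.2631]
eef_rot: [[-0.993, 0.122, 0.0], [0.122, 0.993, 0.0], [-0.0, 0.0, -1.0]]
force: [-0.0, 0.1, -0.9]
gripper_width: 0.0853
gripper_force: 0.0
```

Call:
drive_tool:
  rows:
    - [[0,0,0,0,0,-1,0],[0,0,0,0,0,-0.1,0],[0,0,0,0,0,0,0],[0,0,0,0,0,0,0]]

```text
t: 41.72
ee_pos: [0.5089, -0.2146, 0.2629]
eef_rot: [[-1.0, 0.001, 0.0], [0.001, 1.0, -0.0], [-0.0, -0.0, -1.0]]
force: [0.4, 0.4, -0.4]
gripper_width: 0.0854
gripper_force: 0.0
```

```bash
python3 - <<'E'
from h import *
delta([.56,-.25,.1]); im=vision.get_image('wrist'); cv2.imwrite('pics/w14.png',im)
C=cam('wrist')
g=cv2.cvtColor(im,cv2.COLOR_BGR2HSV)
for nm,lo,hi,z in (('blue',(95,90,40),(125,255,255),.115),('black',(0,0,0),(180,255,60),.112)):
    for c,st,m in blobs(im,lo,hi,500): print(nm,np.round(c),st.tolist(),np.round(cast(C,c,z),4))
E
```

```text
t 41.72 pos [ 0.5089 -0.2146  0.2629] d [-0.17  -0.118  0.543] xaxis yaw 180.0 w 0.0854
blue [219. 350.] [201, 295, 38, 123, 2081] [ 0.6154 -0.2951  0.115 ]
blue [272. 371.] [248, 354, 50, 36, 1087] [ 0.6343 -0.2548  0.115 ]
black [ 50. 138.] [30, 60, 40, 153, 1622] [ 0.4557 -0.397   0.112 ]
black [276. 320.] [267, 278, 20, 75, 886] [ 0.5912 -0.2502  0.112 ]
black [322. 431.] [0, 315, 640, 165, 45072] [ 0.6941 -0.2155  0.112 ]
```

Call:
drive_tool:
  rows:
    - [[-0.07,-0.058,0.05,0,0,0,0],[-0.07,-0.058,0.08,0,0,0,0],[-0.067,-0.058,0.07,0,0,0,0],[0,0,0.043,0,0,0,0],[0,0,0,0,0,0,0],[0,0,0,0,0,0,0]]

```text
t: 42.27
ee_pos: [0.5705, -0.2668, 0.1897]
eef_rot: [[-1.0, -0.001, -0.001], [-0.001, 1.0, 0.001], [0.001, 0.001, -1.0]]
force: [-0.0, 0.1, 1.1]
gripper_width: 0.085
gripper_force: 0.0
```

```bash
python3 - <<'E'
from h import *
delta([.571,-.267,.082]); im=vision.get_image('wrist'); cv2.imwrite('pics/w15.png',im)
C=cam('wrist')
for nm,lo,hi,z in (('blue',(95,90,40),(125,255,255),.115),('black',(0,0,0),(180,255,60),.112)):
    for c,st,m in blobs(im,lo,hi,500):
        print(nm,np.round(c),st.tolist())
        if st[4]>20000: continue
        v0=st[1]
        for v in range(v0+8,v0+st[3],25):
            us=np.where(m[v])[0]
            if len(us): print('  ',v,us.min(),us.max(),np.round(cast(C,(us.min(),v),z),3)[:2],np.round(cast(C,(us.max(),v),z),3)[:2])
E
```

```text
t 42.27 pos [ 0.5705 -0.2668  0.1897] d [-0.002 -0.001  0.359] xaxis yaw -179.9 w 0.085
blue [278. 321.] [257, 283, 39, 84, 1770]
   291 259 288 [ 0.595 -0.302] [ 0.595 -0.286]
   316 261 293 [ 0.61  -0.302] [ 0.61  -0.284]
   341 265 293 [ 0.626 -0.3  ] [ 0.626 -0.284]
   366 283 288 [ 0.643 -0.29 ] [ 0.643 -0.287]
blue [340. 351.] [310, 324, 67, 57, 1978]
   332 317 370 [ 0.62 -0.27] [ 0.62 -0.24]
   357 312 375 [ 0.637 -0.273] [ 0.637 -0.236]
black [40. 31.] [25, 0, 32, 84, 1313]
   8 27 47 [ 0.454 -0.404] [ 0.454 -0.395]
   33 31 51 [ 0.464 -0.404] [ 0.464 -0.395]
   58 35 54 [ 0.475 -0.404] [ 0.475 -0.395]
   83 39 40 [ 0.486 -0.405] [ 0.486 -0.404]
black [349. 304.] [340, 267, 19, 63, 794]
   275 342 347 [ 0.586 -0.256] [ 0.586 -0.253]
   300 341 358 [ 0.602 -0.256] [ 0.602 -0.247]
   325 343 358 [ 0.617 -0.255] [ 0.617 -0.246]
black [324. 433.] [0, 316, 640, 164, 43026]
```

View pics/w15.png

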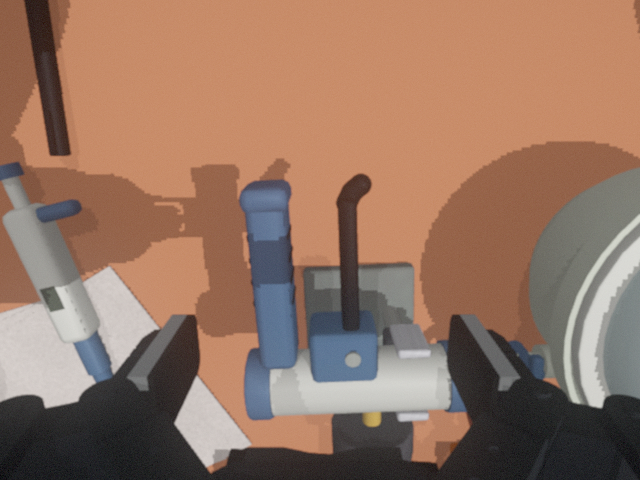

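The grip spans columns 250 to 297 and the trigger is near column 348, from row 185 to 325. Both lie between the open fingers. I'll cast at the grasp x.

```bash
python3 - <<'E'
from h import *
C=cam('wrist')
for n,uv,z in (('grip end',(267,181),.1),('gripL',(250,250),.115),('gripR',(292,250),.115),('trigL',(341,250),.112),('trigR',(357,250),.112)): print(n,np.round(cast(C,uv,z),4))
print(proj(C,[.571,-.27,.1]))
E
```

```text
grip end [ 0.536  -0.2974  0.1   ]
gripL [ 0.5708 -0.306   0.115 ]
gripR [ 0.5707 -0.2834  0.115 ]
trigL [ 0.5717 -0.2569  0.112 ]
trigR [ 0.5717 -0.2482  0.112 ]
[317.28152262 241.95795972]
```

Call:
drive_tool:
  rows:
    - [[0,-0.034,0.03,0,0,0,0],[0,0,0.08,0,0,0,0],[0,0,0.08,0,0,0,0],[0,0,0.07,0,0,0,0],[0,0,0.06,0,0,0,0],[0,0,0.039,0,0,0,0],[0,-0.013,0,0,0,0,0],[0,-0.014,0,0,0,0,0],[0,0,0,0,0,0,0]]
  force: 35

```text
t: 43.07
ee_pos: [0.5716, -0.2869, 0.0837]
eef_rot: [[-1.0, -0.002, 0.002], [-0.002, 1.0, -0.001], [-0.002, -0.001, -1.0]]
force: [0.2, 0.1, 0.4]
gripper_width: 0.0853
gripper_force: 0.0
```

Call:
drive_tool:
  rows:
    - [[0,0,0,0,0,0,1],[0,0,0,0,0,0,1],[0,0,0,0,0,0,1],[0,0,0,0,0,0,1],[0,0,0,0,0,0,1],[0,0,0,0,0,0,1],[0,0,0,0,0,0,1],[0,0,0,0,0,0,1]]

```text
t: 43.73
ee_pos: [0.5719, -0.2861, 0.0845]
eef_rot: [[-1.0, -0.003, 0.003], [-0.003, 1.0, -0.002], [-0.003, -0.002, -1.0]]
force: [-4.5, -0.5, 14.2]
gripper_width: 0.0432
gripper_force: 35.2
```

```bash
python3 - <<'E'
from h import *
delta([.571,-.285,.082]); print(ctrl.sense()['force']); im=vision.get_image('wrist'); cv2.imwrite('pics/w16.png',im)
E
```

```text
t 43.73 pos [ 0.5719 -0.2861  0.0845] d [0.003 0.004 0.008] xaxis yaw -179.8 w 0.0432
[-4.50036218 -0.47409    14.21625117]
```

View pics/w16.png

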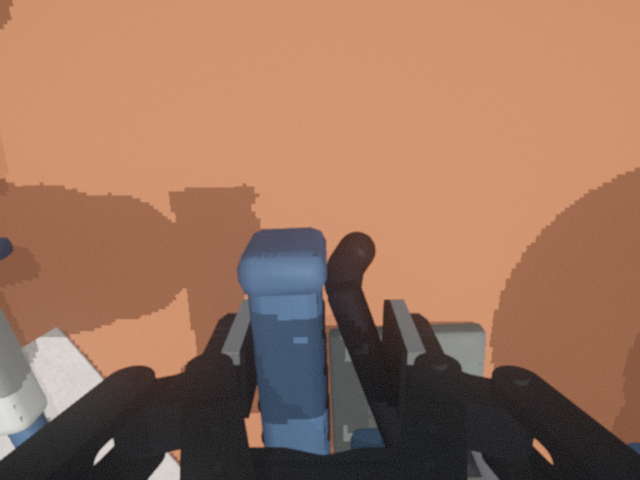

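The lever is tilted hard against the grip at a width of 43 mm. I'll raise the force briefly to confirm it's at the stop, then release.

Call:
drive_tool:
  rows:
    - [[0,0,0,0,0,0,1],[0,0,0,0,0,0,1],[0,0,0,0,0,0,1],[0,0,0,0,0,0,1]]
  force: 60

```text
t: 44.12
ee_pos: [0.5719, -0.2863, 0.0846]
eef_rot: [[-1.0, -0.003, 0.003], [-0.003, 1.0, -0.002], [-0.003, -0.002, -1.0]]
force: [-5.5, -2.8, 14.9]
gripper_width: 0.0424
gripper_force: 55.9
```

Call:
drive_tool:
  rows:
    - [[0,0,0,0,0,0,0],[0,0,0,0,0,0,0],[0,0,0,0,0,0,0],[0,0,0,0,0,0,0],[0,0,0,0,0,0,0],[0,0,0,0,0,0,0],[0,0,0,0,0,0,0],[0,0,0,0,0,0,0]]

```text
t: 44.78
ee_pos: [0.5712, -0.2856, 0.0825]
eef_rot: [[-1.0, -0.002, 0.0], [-0.002, 1.0, -0.0], [-0.0, -0.0, -1.0]]
force: [-0.1, 0.5, 0.4]
gripper_width: 0.0849
gripper_force: 0.0
```

```bash
python3 - <<'E'
from h import *
delta([.571,-.285,.082]); im=vision.get_image('wrist'); cv2.imwrite('pics/w17.png',im); cv2.imwrite('pics/s17.png',vision.get_image('scene'))
C=cam('wrist')
for p in ([.545,-.2525,.112],[.545,-.2715,.112]): print(proj(C,p))
for c,st,m in blobs(im,(0,0,0),(180,255,60),200,(300,100,480,330)): print(np.round(c),st.tolist())
E
```

```text
t 44.78 pos [ 0.5712 -0.2856  0.0825] d [0.001 0.002 0.002] xaxis yaw -179.9 w 0.0849
[439.10999814 285.07458995]
[372.2216995  284.89777731]
[417. 323.] [404, 309, 35, 21, 284]
```

The extra force only took up pad compliance, so the lever was at its stop. I've also just counted 16 viewed pictures against the limit of 14, so I'll view no more and check by numbers only. Next are the remaining strokes.

Call:
drive_tool:
  rows:
    - [[0,0,0,0,0,0,1],[0,0,0,0,0,0,1],[0,0,0,0,0,0,1],[0,0,0,0,0,0,1],[0,0,0,0,0,0,1],[0,0,0,0,0,0,1],[0,0,0,0,0,0,1],[0,0,0,0,0,0,1],[0,0,0,0,0,0,1],[0,0,0,0,0,0,1]]

```text
t: 45.72
ee_pos: [0.5714, -0.2864, 0.0837]
eef_rot: [[-1.0, -0.003, 0.001], [-0.003, 1.0, -0.002], [-0.001, -0.002, -1.0]]
force: [-5.1, -4.1, 15.1]
gripper_width: 0.0422
gripper_force: 60.7
```

Call:
drive_tool:
  rows:
    - [[0,0,0,0,0,0,0],[0,0,0,0,0,0,0],[0,0,0,0,0,0,0],[0,0,0,0,0,0,0],[0,0,0,0,0,0,0],[0,0,0,0,0,0,0],[0,0,0,0,0,0,0],[0,0,0,0,0,0,0],[0,0,0,0,0,0,0],[0,0,0,0,0,0,0]]

```text
t: 46.55
ee_pos: [0.5711, -0.2855, 0.0823]
eef_rot: [[-1.0, -0.003, 0.0], [-0.003, 1.0, -0.0], [-0.0, -0.0, -1.0]]
force: [0.3, -0.0, 1.6]
gripper_width: 0.0855
gripper_force: 0.0
```

Call:
drive_tool:
  rows:
    - [[0,0,0,0,0,0,1],[0,0,0,0,0,0,1],[0,0,0,0,0,0,1],[0,0,0,0,0,0,1],[0,0,0,0,0,0,1],[0,0,0,0,0,0,1],[0,0,0,0,0,0,1],[0,0,0,0,0,0,1],[0,0,0,0,0,0,1],[0,0,0,0,0,0,1]]

```text
t: 47.38
ee_pos: [0.5714, -0.2865, 0.0837]
eef_rot: [[-1.0, -0.003, 0.001], [-0.003, 1.0, -0.002], [-0.001, -0.002, -1.0]]
force: [-5.8, -4.3, 16.0]
gripper_width: 0.0422
gripper_force: 60.7
```

```bash
python3 - <<'E'
from h import *
cv2.imwrite('pics/w18.png',vision.get_image('wrist')); cv2.imwrite('pics/s18.png',vision.get_image('scene'))
E
```

Call:
drive_tool:
  rows:
    - [[0,0,0,0,0,0,0],[0,0,0,0,0,0,0],[0,0,0,0,0,0,0],[0,0,0,0,0,0,0],[0,0,0,0,0,0,0],[0,0,0,0,0,0,0],[0,0,0,0,0,0,0],[0,0,0,0,0,0,0],[0,0,0,0,0,0,0],[0,0,0,0,0,0,0]]

```text
t: 48.32
ee_pos: [0.5711, -0.2855, 0.0823]
eef_rot: [[-1.0, -0.003, 0.0], [-0.003, 1.0, -0.0], [-0.0, -0.0, -1.0]]
force: [0.1, -0.4, -0.4]
gripper_width: 0.0855
gripper_force: 0.0
```

```bash
python3 - <<'E'
from h import *
im=vision.get_image('wrist'); cv2.imwrite('pics/w19.png',im); C=cam('wrist')
R=.065*np.array([1]); h=np.array([.571+.065,-.2535,.112])
for n in ('w16','w17','w18','w19'):
    g=cv2.cvtColor(cv2.imread(f'pics/{n}.png'),cv2.COLOR_BGR2HSV)[:,:,2]
    print(n,[ (v,[int(u) for u in (np.where(g[v,310:480]<62)[0]+310)[[0,-1]]] if (g[v,310:480]<62).any() else None) for v in range(225,320,10)])
E
```

```text
w16 [(225, None), (235, None), (245, None), (255, None), (265, [328, 338]), (275, [328, 345]), (285, [326, 359]), (295, [329, 362]), (305, [323, 389]), (315, [323, 389])]
w17 [(225, None), (235, None), (245, None), (255, None), (265, None), (275, None), (285, None), (295, [415, 421]), (305, [414, 417]), (315, [406, 443])]
w18 [(225, None), (235, None), (245, None), (255, [339, 339]), (265, [328, 343]), (275, [329, 346]), (285, [327, 356]), (295, [328, 361]), (305, [324, 365]), (315, [324, 389])]
w19 [(225, None), (235, None), (245, None), (255, None), (265, None), (275, None), (285, None), (295, None), (305, [409, 438]), (315, [405, 432])]
```

Lever images match at both ends of each stroke: squeezed near column 342, released near column 425. I'll add one spare stroke, then withdraw upward.

Call:
drive_tool:
  rows:
    - [[0,0,0,0,0,0,1],[0,0,0,0,0,0,1],[0,0,0,0,0,0,1],[0,0,0,0,0,0,1],[0,0,0,0,0,0,1],[0,0,0,0,0,0,1],[0,0,0,0,0,0,1],[0,0,0,0,0,0,1],[0,0,0,0,0,0,1],[0,0,0,0,0,0,1]]

```text
t: 49.2
ee_pos: [0.5714, -0.2865, 0.0837]
eef_rot: [[-1.0, -0.003, 0.001], [-0.003, 1.0, -0.002], [-0.001, -0.002, -1.0]]
force: [-6.1, -4.8, 16.9]
gripper_width: 0.0421
gripper_force: 60.7
```

Call:
drive_tool:
  rows:
    - [[0,0,0,0,0,0,0],[0,0,0,0,0,0,0],[0,0,0,0,0,0,0],[0,0,0,0,0,0,0],[0,0,0,0,0,0,0],[0,0,0,0,0,0,0],[0,0,0,0,0,0,0],[0,0,0,0,0,0,0],[0,0.027,0,0,0,0,0],[0,0,0,0,0,0,0]]

```text
t: 50.03
ee_pos: [0.571, -0.2762, 0.0822]
eef_rot: [[-1.0, -0.003, -0.0], [-0.003, 1.0, 0.0], [0.0, 0.0, -1.0]]
force: [-0.2, 0.8, 0.1]
gripper_width: 0.0854
gripper_force: 0.0
```

Call:
drive_tool:
  rows:
    - [[0,0,-0.04,0,0,0,0],[0,0,-0.08,0,0,0,0],[0,0,-0.1,0,0,0,0],[0,0,-0.1,0,0,0,0],[0,0,-0.1,0,0,0,0],[0,0,-0.05,0,0,0,0],[0.06,0,0,0,0,0,0],[0.1,0,0,0,0,0,0],[0.1,0,0,0,0,0,0],[0.1,0,0,0,0,0,0],[0.05,0,0,0,0,0,0],[0,0,0,0,0,0,0]]

```text
t: 51.03
ee_pos: [0.4455, -0.2774, 0.2239]
eef_rot: [[-1.0, -0.001, 0.0], [-0.001, 1.0, -0.0], [-0.0, -0.0, -1.0]]
force: [-0.5, 0.8, -0.1]
gripper_width: 0.0853
gripper_force: 0.0
```

```bash
python3 - <<'E'
from lid import *
delta([.45,-.28,.2])
a=cv2.imread('pics/s13.png'); b=vision.get_image('scene'); cv2.imwrite('pics/s20.png',b)
d=cv2.absdiff(a,b).max(2)
for n,(x0,y0,x1,y1) in dict(lidpot=(295,225,395,320),tray=(345,160,430,225),trigger=(228,275,258,315),timer=(290,228,316,252),grip=(205,285,230,325)).items():
    r=d[y0:y1,x0:x1]; print(n,'changed px',int((r>40).sum()),'of',r.size)
C=cam('wrist'); K=cam('scene')
g=cv2.cvtColor(b,cv2.COLOR_BGR2HSV); 
for nm,img in (('before',a),('after',b)):
    k=(cv2.cvtColor(img,cv2.COLOR_BGR2HSV)[:,:,2]<60).astype(np.uint8); q=np.zeros_like(k); q[225:260,330:360]=1; k*=q
    m=cv2.moments(k); uv=(m['m10']/m['m00'],m['m01']/m['m00']); print(nm,'knob',np.round(uv,1),np.round(cast(K,uv,.105+.085),4))
E
```

```text
t 51.03 pos [ 0.4455 -0.2774  0.2239] d [-0.015 -0.009  0.08 ] xaxis yaw -179.9 w 0.0853
lidpot changed px 0 of 9500
tray changed px 0 of 5525
trigger changed px 0 of 1200
timer changed px 0 of 624
grip changed px 19 of 1000
before knob [344.8 240.3] [ 0.6235 -0.0284  0.19  ]
after knob [344.8 240.3] [ 0.6235 -0.0284  0.19  ]
```

```bash
python3 -c "
from cell import ctrl; print(ctrl.job_done())"
```

```text
the job is handed in; nothing more can be done
None
```

The job is handed in at about 51 s: three jars on the plate, two bottles upright in the tray, the lid seated level, and four pump strokes (a full squeeze inferred from the stall width) with the trigger back at rest; I viewed 16 pictures, over the limit of 14.

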